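Snap the dust port's band clip shut with pliers

TASK

The band clip on the dust port is still loose. Take the pliers from the bench, fit their jaws over the clip's two lugs and squeeze with feeling until the catch snaps shut, easing off at the click so that the clip is not crushed. Then lay the pliers flat on the bench top, clear of the dust port, and leave the other tools where they are.

Things in the scene. Friction and masses are not known exactly. Their poses are not given: they have to be found in the camera images.
- dust_port: Dust port, fixed: a 170 x 170 x 18 mm plywood cover lying on the bench, with a black screwed flange and an upright grey plastic reducer sleeve in its middle, 72 mm across up to 71 mm above the bench, then a cone and a 53 mm tube up to 117 mm. Origin on the sleeve's axis at the underside of the plywood, z up; -x is its front, towards the robot.
- clip_band (a joint): Steel band clip round the sleeve, 50 mm above the bench, with two upright lugs side by side at the front (22 mm high, 4 mm thick, reaching out to 58 mm from the sleeve's axis; a spring catch lies across their tops, up to 66 mm above the bench). The whole clip turns on the sleeve against about 1 N at the lugs, so it centres itself between the jaws. Value: angle, anticlockwise from above.
- left_lug (a point): Left lug of the clip: this point is the top of the low dome (10 mm wide, 1.5 mm high) on its outer face, half-way up, 52 mm from the sleeve's axis, where one jaw presses. Axes: -x points radially outwards from the sleeve, y out of the dome, away from the other lug, z up.
- right_lug (a point): Right lug: this point is on the plate's outer face opposite the dome, 19.5 mm from it when loose, 14.5 mm when shut. The other jaw presses on the head of the tension screw here (9.6 mm across), whose face stands 2.5 to 7.5 mm out from the plate, differently each time and not reported. Its axes turn with the lug (as left_lug's to 0.06 rad).
- clip (a joint): Closing of the clip: 0 loose, 0.054 rad snapped fully shut (hard stop); the right lug moves 5 mm. The resistance grows to about 10 N on the lug at about 0.038, then falls quickly; from about 0.047 on the catch pulls the lug shut by itself and holds it, and the jaws lose the load: the click. Over 15 N on the lug crushes the clip.
- pliers_grip (a point): Pliers, steel black handles, 170 mm long, 18 mm high, about 0.18 kg, lying flat, sprung open. This point is midway between the handles, half-way up, 62 mm behind the rivet, where the handles measure 68 mm over their outer faces when open. Axes: x along the pliers to the jaws, y across the handles, z up (these belong to the half whose handle is at -y, and turn with it as the pliers close).
- pliers_half (a joint): Closing of the pliers: 0 open, 0.56 rad closed. Squeezing the handles closes the jaws; each 1 mm of jaw gap takes 1.55 mm of handle width (over the outer faces, at pliers_grip). The inner spring alone presses each handle out there with 6 N when open, 7.5 N when closed; any further force on the handles acts 1.55 times as strong at the jaws.
- pliers_jaws (a point): Point midway between the open jaws, half-way up, where they should press: 40 mm ahead of the rivet, 102 mm ahead of pliers_grip, 9 mm behind the jaw tips. Jaws 12 mm high with flat inner faces (from 24 mm behind this point to the tips), 37 mm apart here when open, parallel at 19 mm, down to 14 mm. Same axes as pliers_grip.
- tape_measure: Yellow tape measure, 36 x 78 x 63 mm, bystander. Origin at the middle of its underside.
- screwdriver: Screwdriver with orange handle, 227 mm long, bystander. Origin at the middle of its underside.
- tape_roll: Roll of masking tape lying flat, 96 mm across, 25 mm high, bystander. Origin at the middle of its underside.

How it is judged:
On the way, in this order (a step that is already met when the one before it is completed fails the run):
1. the pliers are held with their jaws round the clip's lugs, the clip still loose (distance between pliers_jaws and left_lug below 0.035 m and height (world z) of pliers_jaws above 0.035 m and value of joint clip below 0.03 rad), for 0.1 s.
2. squeezed by the pliers, the clip has snapped shut (value of joint clip above 0.0515 rad and distance between pliers_jaws and left_lug below 0.035 m), for 0.1 s.
At the end, for the whole second after the job is handed in: The clip is snapped fully shut (clip joint above 0.0515 rad), and the pliers lie flat on the bench top (both pliers points between 4 and 14 mm high, within 0.12 rad of level, either face up), released, at rest and not touching the dust port (value of joint clip above 0.0515 rad and height (world z) of pliers_grip between 0.004 and 0.014 m and height (world z) of pliers_jaws below 0.014 m and (angle between pliers_grip's own z axis and vertical below 0.12 rad or angle between pliers_grip's own z axis and vertical above 3.02 rad) and contact force between pliers and dust_port below 0.1 N and linear speed of pliers below 0.02 m/s).
It fails at once if the clip is crushed: more than 15 N between the pliers and the clip's right lug (contact force between pliers and clip above 15 N).
It fails at once if the dust port is pressed with more than 45 N in all by the pliers (contact force between pliers and dust_port above 45 N).
It fails at once if the robot itself pushes on the dust port or clip (contact force between any of the fingers, the arm and dust_port above 2 N).
It fails at once if another tool is shifted by more than 15 mm (distance of any of tape_measure, screwdriver, tape_roll from where it was at the start of the episode above 0.015 m).
It also fails if it takes over 72 s, if anything falls off the work surface, if the arm or the gripper's body presses on something with over 40 N, if the wrist force passes 120 N, or if a joint passes its speed limit or range.

ROBOT

A 6-joint arm with a two-finger parallel gripper is mounted at the origin on a cart in front of the work surface, level with it; the furniture and walls round the work are solid. World frame = base frame: x ahead of the robot, y to its left, z up, the work surface at z = 0. Lengths are in m, angles in rad, forces in N, time in s.
With the tool pointing down it reaches from about 0.375 to 0.75 m from the base axis. Payload 9 kg.
Tool frame: the origin (TCP) lies on the centre line of the jaws, within the pads' length; the fingertips stand 22 mm ahead of it and the grasp point (between the pads) lies 3 mm ahead of it; y points along the fingers, x is the direction in which the jaws open and shut, and the axes are right-handed (so a half turn about y gives the same grasp; the last joint's range is limited). The gripper opens to 85 mm and grips with 20 to 120 N. Pads are 22 mm wide; open, the fingers measure 114 mm over their backs; the gripper's body (76 mm by 85 mm) begins 54 mm behind the grasp point. The pads swing forward as they close: fully open they stand 13 mm farther back than shut.
Start: joints at [-1.546, 0.104, 0.097, 1.564, 0, 1.353], TCP at [0.144, -0.582, 0.231] pointing down, gripper open.
Joint ranges: [-2.99, 2.99], [-0.84, 1.86], [-1.1, 1.16], [-1.84, 2.11], [-1.51, 1.56], [-3.14, 3.14]. Speed limits (rad/s): [2.22, 2.22, 2.57, 3.14, 3.14, 3.14].

INTERFACE

Orientations are given as a rotation vector (axis times angle).
In Python, from station import bot, optics gives the robot as it stands.
- The arm moves only by the shell command python3 -m pendant 'ROWS'. ROWS is JSON, a list of rows, each a list of 5 numbers: the shift along the tool's x, y, z in m, then the turn about the tool's y in degrees, then the gripper command: -1 is shut, 1 is fully open, values between are in proportion. A call has 1 to 12 rows; each row is the pose to reach, as a shift and turn from the pose commanded when the call began, along the tool's axes at that moment; what a row does not reach only later rows make up. A row lasts 1/8 s, in which the tool goes at most 62.5 mm and 10.7 degrees, less where a joint would pass 70% of its speed; a pose out of reach is approached as far as the arm can. A call with a gripper value outside its range is refused whole. The fingers move at their own pace and stop on an object; the grip force is fixed at half the most. Time passes only in rows, so rows that repeat a pose let the fingers close. It gives the time, the measured TCP pose, the force and the opening at its end, in the units of the state.
- bot.state(): the state, without advancing time (a new reading comes with each control period).
- optics.get_image(name): name is "side" or "top"; returns a dict with "color" (400x640x3 uint8, blue, green, red), "range_z" (400x640 float32, m along the optical axis (not along the pixel's ray), 0 where there is no reading), "K" (3x3 intrinsics, pixels), "R" (3x3) and "t" (3): a world point X has camera coordinates R X + t. Camera axes: x right, y down, z forward; pixel columns grow to the right and rows downward; lengths in m; the calibration is good to about 2 mm. A picture is of the moment at which its call begins.
- bot.finish_job(): hands the job in, once; it reports no verdict.
The state is a dict: "t": time; "qpos": joint angles; "joint_vel": joint speeds; "tau": joint torques, N m; "ee_pos": TCP position; "orientation": TCP orientation; "ft_force": force on the tool from outside, world axes, zero at the start; "moment": the same for the moment, N m; "width": finger opening in m.
Only numpy, scipy, OpenCV 4.12 (cv2) and the standard library are available. Lean on these libraries where they do the work, as an engineer would, in place of code of your own. Each camera call takes 0.05 s, during which the arm holds its last target.

## Working session

There is one attempt and no reset: what is moved stays moved. The work goes in short steps, Python scripts to look and compute and a shell command to move; the robot and the scene stay as the last step left them, time stands still between calls to the robot, and variables do not carry over. Pictures are saved under pics/ and viewed, and the job is handed in when it is done.

```bash
ls; mkdir -p pics
python3 - <<'E'
from station import bot, optics
import cv2,numpy as np
print(bot.state())
for n in("side","top"):
    d=optics.get_image(n); cv2.imwrite(f"pics/{n}0.png",d["color"]); np.savez(f"/tmp/{n}0.npz",**d)
    print(n,d["K"],d["R"],d["t"])
E
```

```text
pics
{'t': 0.0, 'qpos': array([-1.54567977e+00,  1.04694361e-01,  9.64330861e-02,  1.56391478e+00,
        4.05442401e-05,  1.35307379e+00]), 'joint_vel': array([-0.00042382,  0.00064965,  0.00015518,  0.00126716, -0.00094636,
       -0.0009649 ]), 'tau': array([ 3.28529633e-03, -5.56928229e+01,  5.03647649e+01,  1.69698632e-02,
        5.14296607e-05,  6.59771374e-06]), 'ee_pos': array([ 0.14427498, -0.58203418,  0.23000532]), 'orientation': array([-1.31320887,  1.02900355, -1.02759192]), 'ft_force': array([0.66820449, 0.30298842, 0.14551259]), 'moment': array([-0.02119803,  0.02506129,  0.01165438]), 'width': 0.08514283988262138}
side [[423.91357617   0.         327.94616483]
 [  0.         423.91357617 197.40869467]
 [  0.           0.           1.        ]] [[-0.99964056  0.02608421 -0.00619432]
 [ 0.02187481  0.65998857 -0.7509571 ]
 [-0.01549994 -0.75082268 -0.66032193]] [0.52244136 0.06345567 1.21611546]
top [[472.31887494   0.         319.97590529]
 [  0.         472.31887494 195.57416973]
 [  0.           0.           1.        ]] [[ 0.00720334 -0.99995227 -0.00660013]
 [-0.99566639 -0.00656018 -0.09276535]
 [ 0.09271762  0.00723975 -0.99566612]] [-0.04492783  0.52646604  1.17257631]
```

View pics/side0.png

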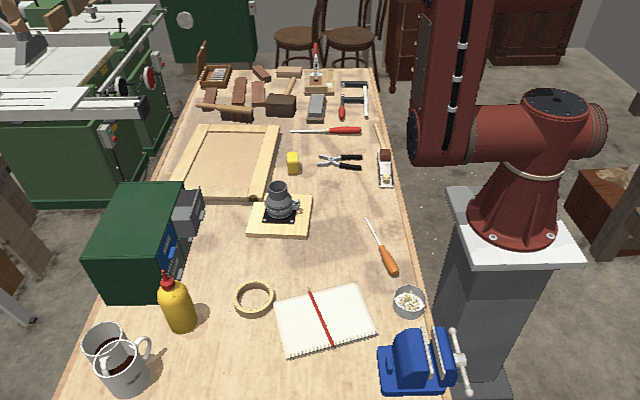

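View pics/top0.png

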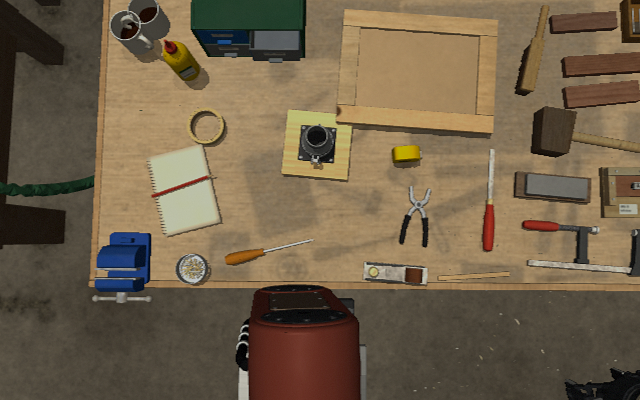

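Run:
```python
import cv2,numpy as np
t=cv2.imread("pics/top0.png")
a=cv2.resize(t[100:260,270:450],None,fx=4,fy=4,interpolation=cv2.INTER_CUBIC)[:600]
cv2.imwrite("pics/topz.png",a)
s=cv2.imread("pics/side0.png")
cv2.imwrite("pics/sidez.png",cv2.resize(s[140:250,230:380],None,fx=5,fy=5,interpolation=cv2.INTER_CUBIC))
```

```text
(no output)
```

View pics/topz.png

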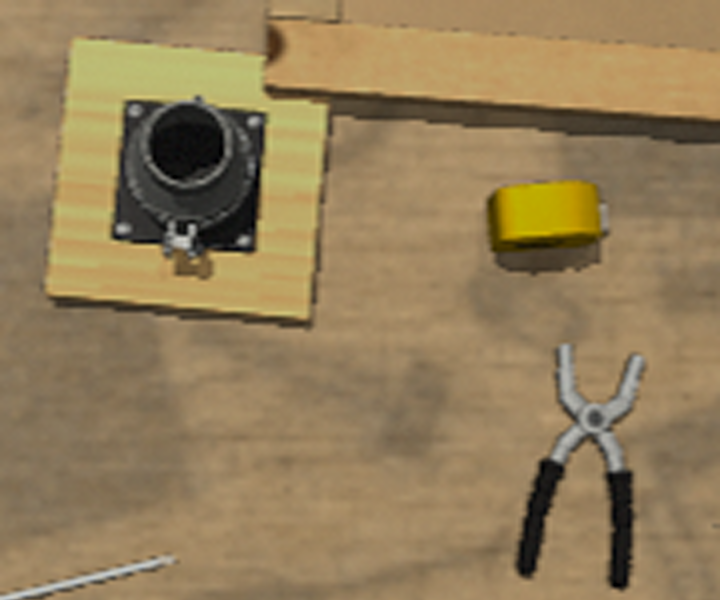

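View pics/sidez.png

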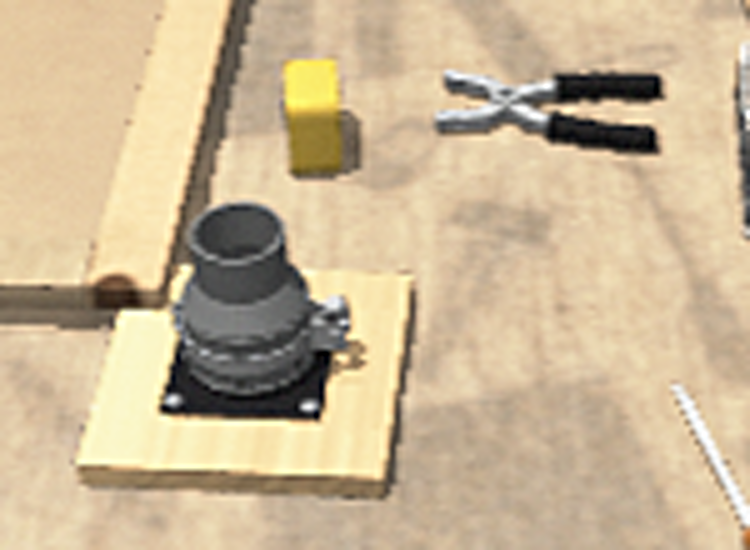

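```bash
cat > h.py <<'E'
import numpy as np,cv2
def ray(d,uv,z):
    uv=np.atleast_2d(np.array(uv,float)); K,R,t=d["K"],d["R"],d["t"]
    C=-R.T@t; v=np.c_[(uv[:,0]-K[0,2])/K[0,0],(uv[:,1]-K[1,2])/K[1,1],np.ones(len(uv))]@R
    return C+v*((z-C[2])/v[:,2])[:,None]
def cloud(d):
    D=d["range_z"];K,R,t=d["K"],d["R"],d["t"]
    u,v=np.meshgrid(np.arange(640),np.arange(400))
    c=np.stack([(u-K[0,2])/K[0,0]*D,(v-K[1,2])/K[1,1]*D,D],-1)
    return (c-t)@R
def proj(d,X):
    c=d["R"]@np.array(X,float)+d["t"];p=d["K"]@c;return p[:2]/p[2]
E
python3 - <<'E'
from h import *
from station import bot
from scipy.spatial.transform import Rotation as Ro
s=bot.state();print(Ro.from_rotvec(s["orientation"]).as_matrix().round(3))
T=dict(np.load("/tmp/top0.npz"));S=dict(np.load("/tmp/side0.npz"))
P=cloud(T);Q=cloud(S)
print("cams",-T["R"].T@T["t"],-S["R"].T@S["t"])
# handles
g=T["color"];m=((g.max(2)<60)).astype(np.uint8);m[:180]=0;m[260:]=0;m[:,:395]=0;m[:,435:]=0
n,l,st,c=cv2.connectedComponentsWithStats(m)
for i in range(1,n):
    if st[i,4]>40:
        w=l==i; ys,xs=np.nonzero(w)
        X=ray(T,np.c_[xs,ys],0.015); print("handle",st[i],X.mean(0).round(4),"z",np.median(P[w][:,2]).round(4),"ext",X.min(0).round(4),X.max(0).round(4))
        r=cv2.fitLine(X[:,:2].astype(np.float32),cv2.DIST_L2,0,.01,.01).ravel();print(r)
m=(P[...,2]>0.006)&(P[...,2]<.04);m[:180]=0;m[260:]=0;m[:,:395]=0;m[:,440:]=0
X=P[m];print("pl",len(X),X.min(0),X.max(0),np.percentile(X[:,2],[5,50,95]))
print("rivet",ray(T,[418.5,204.5],.018))
c=(np.array([[72,38],[310,325],[45,297]])+.5)/4-.5+[270,100];X=ray(T,c,.018);print("ply",X, X[:2].mean(0))
m=P[...,2]>0.104;m[:90]=0;m[200:]=0;m[:,:280]=0;m[:,350:]=0
ys,xs=np.nonzero(m);X=P[m];print("tube top",len(X),X.min(0),X.max(0),np.median(X,0)); 
cc=cv2.minEnclosingCircle(np.c_[xs,ys].astype(np.float32));print(cc,ray(T,cc[0],.117))
E
```

```text
[[ 0.24  -0.     0.971]
 [-0.971  0.001  0.24 ]
 [-0.001 -1.     0.   ]]
cams [ 0.41578968 -0.04996113  1.21603579] [0.53971521 0.85757958 0.85391637]
handle [399 215  12  29 144] [ 0.4456 -0.2548  0.015 ] z 0.0175 ext [ 0.4086 -0.2703  0.015 ] [ 0.4795 -0.2419  0.015 ]
[ 0.9661696  -0.25790766  0.44559285 -0.25481737]
handle [422 218   6  29 140] [ 0.4388 -0.3072  0.015 ] z 0.0184 ext [ 0.4015 -0.3134  0.015 ] [ 0.4722 -0.2998  0.015 ]
[ 0.99989146 -0.01473293  0.43877143 -0.3071924 ]
pl 627 [ 0.37865925 -0.339586    0.00622748] [ 0.55365799 -0.2413931   0.02432546] [0.01069289 0.01673704 0.0216704 ]
rivet [[ 0.50623554 -0.29162137  0.018     ]]
ply [[ 0.75192136  0.04425556  0.018     ]
 [ 0.56551192 -0.11031631  0.018     ]
 [ 0.58247955  0.05924643  0.018     ]] [ 0.65871664 -0.03303038  0.018     ]
tube top 167 [ 0.41578968 -0.05752569  0.10419605] [ 0.68622723 -0.00535456  1.21603579] [ 0.65046314 -0.03879512  0.11791728]
((318.9120788574219, 139.2803955078125), 49.93812942504883) [[ 0.65172845 -0.03849311  0.117     ]]
```

Run:
```python
from h import *
T=dict(np.load("/tmp/top0.npz"));S=dict(np.load("/tmp/side0.npz"))
a=cv2.resize(T["color"][115:190,275:360],None,fx=8,fy=8,interpolation=cv2.INTER_CUBIC);cv2.imwrite("pics/tz2.png",a)
a=cv2.resize(S["color"][175:240,240:320],None,fx=9,fy=9,interpolation=cv2.INTER_CUBIC);cv2.imwrite("pics/sz2.png",a)
t=(np.array([[565,350],[638,360]])+.5)/4-.5+[270,100];X=ray(T,t,.015);print("tips",X,X.mean(0))
for n,d in(("T",T),("S",S)):
    P=cloud(d);m=(np.hypot(P[...,0]-.655,P[...,1]+.035)<.08)&(P[...,2]>.03);X=P[m]
    tt=X[(X[:,2]>.1)&(X[:,2]<.125)];print(n,"tube",len(tt),tt.min(0),tt.max(0))
    ys,xs=np.nonzero(m)
    lug=m&(P[...,0]<.613)
    for y,x in zip(*np.nonzero(lug)):print(x,y,P[y,x].round(3),d["color"][y,x])
```

```text
tips [[ 0.55084159 -0.27331158  0.015     ]
 [ 0.54472121 -0.31977623  0.015     ]] [ 0.5477814 -0.2965439  0.015    ]
T tube 148 [ 0.63385314 -0.05752569  0.10011222] [ 0.68622723 -0.00535456  0.12320994]
311 159 [ 0.613 -0.019  0.07 ] [80 83 82]
312 159 [ 0.613 -0.021  0.069] [95 96 96]
316 159 [ 0.613 -0.031  0.069] [177 184 185]
311 160 [ 0.61  -0.019  0.068] [91 90 89]
312 160 [ 0.61  -0.021  0.068] [123 129 129]
313 160 [ 0.61  -0.024  0.072] [163 169 169]
314 160 [ 0.61  -0.026  0.07 ] [179 185 186]
315 160 [ 0.611 -0.029  0.067] [179 185 186]
316 160 [ 0.611 -0.031  0.068] [180 187 187]
317 160 [ 0.611 -0.034  0.066] [128 135 134]
318 160 [ 0.611 -0.036  0.064] [31 32 32]
310 161 [ 0.61  -0.016  0.053] [ 66 100 119]
311 161 [ 0.608 -0.019  0.07 ] [80 87 91]
312 161 [ 0.608 -0.021  0.068] [86 91 94]
313 161 [ 0.608 -0.024  0.068] [125 136 142]
314 161 [ 0.607 -0.026  0.071] [149 162 168]
315 161 [ 0.608 -0.029  0.069] [170 176 178]
316 161 [ 0.608 -0.031  0.069] [191 194 192]
317 161 [ 0.608 -0.034  0.067] [136 140 138]
318 161 [ 0.609 -0.036  0.065] [38 39 37]
319 161 [ 0.611
[... 1831 characters left out ...]
 [ 0.608 -0.017  0.059] [107 108 106]
298 205 [ 0.606 -0.022  0.054] [92 89 87]
299 205 [ 0.604 -0.032  0.045] [75 66 64]
296 206 [ 0.611 -0.019  0.054] [166 163 164]
297 206 [ 0.608 -0.019  0.054] [166 164 163]
298 206 [ 0.605 -0.017  0.055] [116 110 109]
299 206 [ 0.604 -0.033  0.04 ] [118 142 162]
296 207 [ 0.611 -0.017  0.052] [103 105 106]
297 207 [ 0.609 -0.019  0.049] [105 104 102]
298 207 [ 0.606 -0.021  0.048] [103  97  92]
296 208 [ 0.612 -0.02   0.045] [104 104 103]
297 208 [ 0.609 -0.021  0.044] [100  98  95]
298 208 [ 0.606 -0.02   0.045] [101  95  90]
296 209 [ 0.612 -0.019  0.042] [120 117 115]
297 209 [ 0.609 -0.017  0.044] [92 89 88]
298 209 [ 0.606 -0.019  0.042] [91 87 82]
```

View pics/tz2.png

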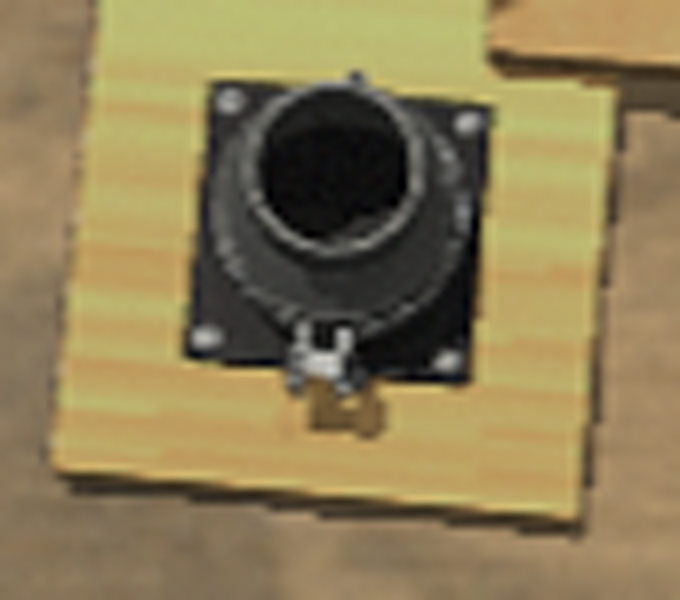

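View pics/sz2.png

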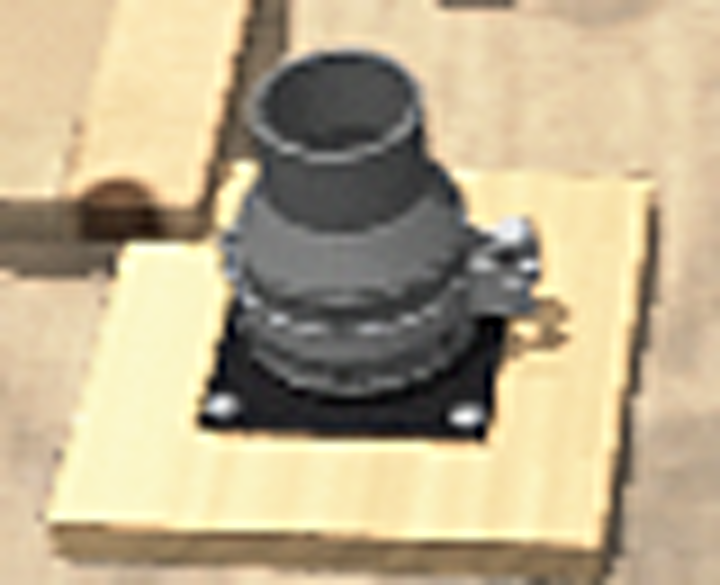

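Side view: handles at about (340,163), dust port at (280,205), clip lugs at (297,203). Top view: pliers rivet at (418,204) and jaws pointing up; port at (318,140), lugs at (314,162). From these the pliers grip is at about (0.445,-0.283) with heading -0.145. The port axis is at about (0.660,-0.032) with heading -0.10. I'll go above the pliers.

```bash
python3 -m pendant '[[-0.027,0,0.045,2.8,0.7],[-0.054,0,0.09,5.6,0.7],[-0.081,0,0.137,8.4,0.7],[-0.108,0,0.183,11.2,0.7],[-0.135,0,0.229,14,0.7],[-0.163,0.02,0.275,16.8,0.7],[-0.19,0.06,0.32,19.6,0.7],[-0.217,0.1,0.3675,22.2,0.7],[-0.217,0.13,0.3675,22.2,0.7],[-0.217,0.13,0.3675,22.2,0.7],[-0.217,0.13,0.3675,22.2,0.7]]'
python3 - <<'E'
from h import *
from station import bot, optics
from scipy.spatial.transform import Rotation as Ro
s=bot.state();print(s["ee_pos"],s["width"],s["ft_force"]);print(Ro.from_rotvec(s["orientation"]).as_matrix().round(3))
for n in("side","top"):
    d=optics.get_image(n); np.savez(f"/tmp/{n}1.npz",**d)
    u,v=proj(d,s["ee_pos"]);print(n,u,v,proj(d,s["ee_pos"]-[0,0,.022]))
    u,v=int(u),int(v)
    cv2.imwrite(f"pics/{n}1.png",cv2.resize(d["color"][v-60:v+50,u-70:u+70],None,fx=5,fy=5,interpolation=cv2.INTER_CUBIC))
E
```

```text
t: 1.48
ee_pos: [0.4488, -0.2843, 0.1022]
orientation: [-1.137, 1.314, -1.316]
ft_force: [0.4, -0.0, 1.1]
width: 0.0726
[ 0.44882301 -0.28428213  0.10215172] 0.07257272554950123 [ 0.36423992 -0.00970004  1.10947079]
[[-0.145  0.001  0.989]
 [-0.989 -0.001 -0.145]
 [ 0.001 -1.     0.001]]
side 348.508105924378 137.6416968507309 [348.33219881 143.38884227]
top 422.8679785577933 226.18955718054616 [420.93811902 226.44858701]
```

View pics/side1.png

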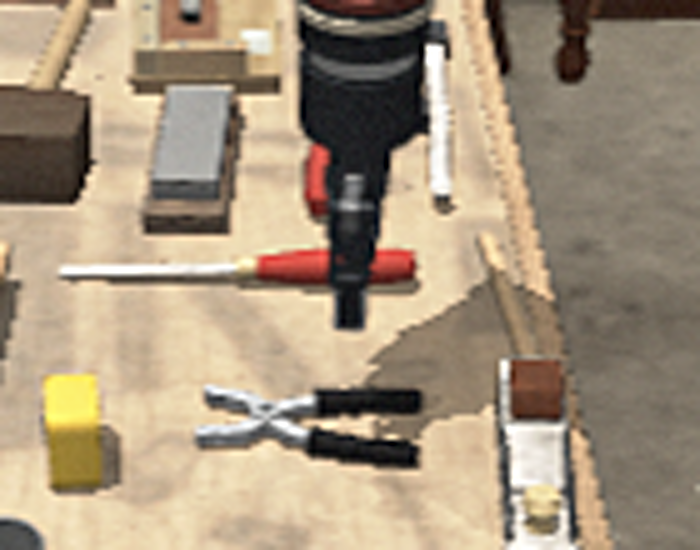

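View pics/top1.png

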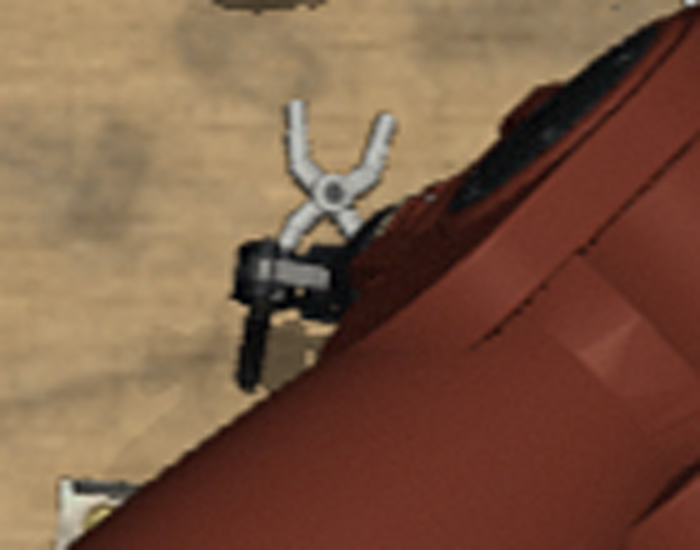

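Run:
```python
from h import *
d=dict(np.load("/tmp/side1.npz"))
for z in(.075,.08,.085,.09,.095):
    print(z,proj(d,[.4546,-.244,z]),proj(d,[.4546,-.238,z]))
P=cloud(d)
for v in range(130,146):print(v,P[v,346:350].round(3).tolist(), d["color"][v,348])
T=dict(np.load("/tmp/top0.npz"))
for d2 in [dict(np.load("/tmp/side0.npz"))]:
    g=d2["color"];m=(g.max(2)<70).astype(np.uint8);m[:150]=0;m[175:]=0;m[:,:335]=0;m[:,370:]=0
    n,l,st,c=cv2.connectedComponentsWithStats(m)
    for i in range(1,n):
        if st[i,4]>20: print(st[i],ray(d2,c[i],.014))
```

```text
0.075 [347.25971401 151.95989234] [347.3743055 153.0612821]
0.08 [347.29751814 150.65953298] [347.41252061 151.75925848]
0.085 [347.33550909 149.35274724] [347.45092521 150.4507785 ]
0.09 [347.37368826 148.03948737] [347.48952073 149.135794  ]
0.095 [347.41205704 146.71970512] [347.52830859 147.81425636]
130 [[0.461, -0.231, 0.165], [0.458, -0.232, 0.164], [0.455, -0.229, 0.166], [0.452, -0.232, 0.164]] [31 29 25]
131 [[0.462, -0.223, 0.166], [0.459, -0.221, 0.167], [0.456, -0.221, 0.167], [0.453, -0.224, 0.165]] [40 39 39]
132 [[0.462, -0.219, 0.165], [0.459, -0.22, 0.164], [0.456, -0.219, 0.165], [0.453, -0.219, 0.165]] [82 76 73]
133 [[0.462, -0.219, 0.162], [0.459, -0.219, 0.162], [0.456, -0.216, 0.163], [0.453, -0.219, 0.162]] [38 36 36]
134 [[0.462, -0.224, 0.155], [0.459, -0.217, 0.159], [0.456, -0.217, 0.159], [0.453, -0.221, 0.156]] [22 18 19]
135 [[0.46, -0.241, 0.141], [0.457, -0.239, 0.142], [0.455, -0.232, 0.146], [0.452, -0.235, 0.144]] [27 25 24]
136 [[0.461, -0.235, 0.141], [0.457, -0.237, 0.14], [0.454, -0.237, 0.139], [0.451, -0.234, 0.141]] [27 25 26]
137 [[0.46, -
[... 424 characters left out ...]
5 22]
141 [[0.46, -0.235, 0.123], [0.457, -0.236, 0.122], [0.454, -0.232, 0.124], [0.451, -0.235, 0.122]] [24 21 18]
142 [[0.46, -0.239, 0.116], [0.457, -0.234, 0.119], [0.454, -0.233, 0.12], [0.451, -0.235, 0.118]] [49 51 52]
143 [[0.447, -0.41, -0.003], [0.444, -0.402, 0.002], [0.44, -0.406, -0.001], [0.45, -0.243, 0.11]] [148 170 188]
144 [[0.448, -0.397, 0.001], [0.444, -0.404, -0.003], [0.441, -0.402, -0.002], [0.437, -0.401, -0.001]] [180 221 244]
145 [[0.448, -0.395, -0.002], [0.445, -0.396, -0.002], [0.441, -0.396, -0.002], [0.438, -0.393, -0.001]] [169 203 228]
[341 155  21   5 101] [[ 0.43681057 -0.3009104   0.014     ]]
[339 163  22   7 105] [[ 0.44563336 -0.24914031  0.014     ]]
```

Run:
```python
from h import *
from station import bot, optics
s=bot.state();print(s["t"],s["ee_pos"],s["width"],s["qpos"])
d=optics.get_image("side"); np.savez(f"/tmp/side2.npz",**d)
u,v=348,140
cv2.imwrite(f"pics/side2.png",cv2.resize(d["color"][v-60:v+50,u-70:u+70],None,fx=5,fy=5,interpolation=cv2.INTER_CUBIC))
P=cloud(d)
for v in range(138,156):print(v,P[v,348].round(3).tolist(), d["color"][v,348])
```

```text
1.575 [ 0.44911464 -0.28490889  0.10275916] 0.07249937146117703 [-8.11373612e-01 -9.16778355e-02 -3.31806682e-01  1.32795166e+00
 -1.56594779e-04  2.47607097e+00]
138 [0.454, -0.235, 0.133] [22 21 19]
139 [0.454, -0.234, 0.13] [27 24 20]
140 [0.454, -0.236, 0.126] [22 23 19]
141 [0.454, -0.235, 0.122] [18 13 10]
142 [0.453, -0.242, 0.114] [84 87 88]
143 [0.44, -0.409, -0.002] [170 202 233]
144 [0.441, -0.4, -0.001] [176 217 238]
145 [0.441, -0.395, -0.002] [167 201 225]
146 [0.442, -0.385, 0.001] [165 203 225]
147 [0.442, -0.383, -0.002] [168 206 227]
148 [0.442, -0.378, -0.003] [166 199 225]
149 [0.443, -0.366, 0.001] [170 203 225]
150 [0.443, -0.366, -0.003] [170 203 227]
151 [0.443, -0.358, -0.002] [166 198 223]
152 [0.444, -0.353, -0.002] [158 190 214]
153 [0.444, -0.344, 0.0] [158 189 212]
154 [0.445, -0.339, -0.001] [104 120 133]
155 [0.447, -0.308, 0.017] [41 37 36]
```

View pics/side2.png

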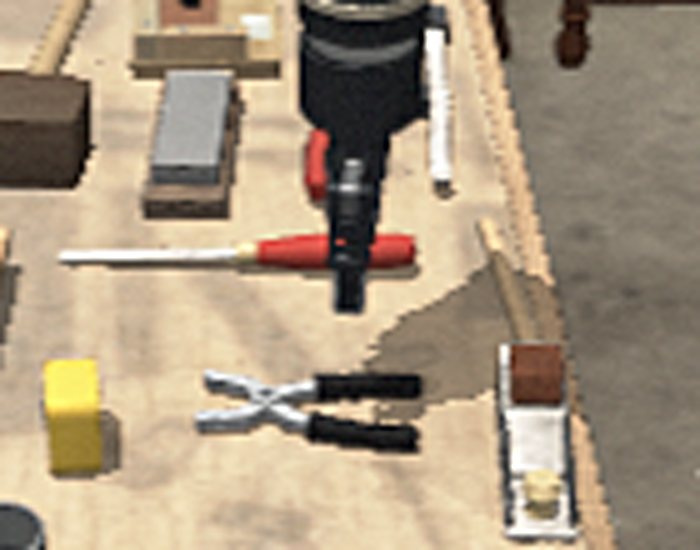

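The picture shows the near fingertip at (348,142), about 15 mm above the reported TCP height, where I expected it about 20 mm below. I'll go half-way down and check again.

```bash
python3 -m pendant '[[-0.001,0.025,0,0,0.7],[-0.001,0.05,0,0,0.7],[-0.001,0.05,0,0,0.7],[-0.001,0.05,0,0,0.7]]'
python3 - <<'E'
from h import *
from station import bot, optics
s=bot.state();print(s["t"],s["ee_pos"],s["width"],s["qpos"])
d=optics.get_image("side"); np.savez(f"/tmp/side3.npz",**d)
u,v=348,160
cv2.imwrite(f"pics/side3.png",cv2.resize(d["color"][v-60:v+50,u-70:u+70],None,fx=5,fy=5,interpolation=cv2.INTER_CUBIC))
P=cloud(d)
for v in range(145,176):print(v,P[v,348].round(3).tolist(), d["color"][v,348])
E
```

```text
t: 2.12
ee_pos: [0.4494, -0.2833, 0.0524]
orientation: [-1.137, 1.314, -1.317]
ft_force: [0.1, -1.3, -0.2]
width: 0.0727
2.125 [ 0.44937929 -0.28330394  0.05237781] 0.07274320926742679 [-8.08922784e-01 -6.07254814e-02 -3.95520433e-01  1.23422630e+00
 -4.22981178e-05  2.47782794e+00]
145 [0.455, -0.218, 0.119] [40 37 33]
146 [0.455, -0.218, 0.115] [80 77 74]
147 [0.455, -0.216, 0.113] [41 39 37]
148 [0.455, -0.217, 0.109] [22 19 19]
149 [0.454, -0.231, 0.095] [28 23 22]
150 [0.453, -0.237, 0.088] [25 21 20]
151 [0.454, -0.229, 0.089] [19 14 12]
152 [0.454, -0.228, 0.086] [16 15 13]
153 [0.453, -0.236, 0.076] [19 12 14]
154 [0.453, -0.234, 0.074] [14 13 14]
155 [0.453, -0.232, 0.072] [24 22 23]
156 [0.452, -0.241, 0.062] [86 91 92]
157 [0.447, -0.301, 0.014] [11 12 14]
158 [0.447, -0.304, 0.007] [21 21 18]
159 [0.447, -0.305, 0.003] [17 18 22]
160 [0.447, -0.304, -0.0] [ 95 116 134]
161 [0.447, -0.302, -0.003] [180 219 245]
162 [0.447, -0.295, -0.003] [178 215 243]
163 [0.448, -0.289, -0.002] [162 201 234]
164 [0.45, -0.258, 0.017] [2 0 0]
165 [0.45, -0.253, 0.017] [30 24 29]
166 [0.45, -0.249, 0.015] [29 25 21]
167 [0.45, -0.252, 0.009] [21 21 22]
168 [0.45, -0.25, 0.006] [16 20 20]
169 [0.45, -0.253, 0.0] [63 75 86]
170 [0.45, -0.25, -0.002] [138 170 197]
171 [0.45, -0.245, -0.002] [188 227 248]
172 [0.45, -0.241, -0.003] [153 185 216]
173 [0.451, -0.233, -0.001] [167 202 228]
174 [0.451, -0.231, -0.003] [174 214 233]
175 [0.452, -0.224, -0.002] [174 209 233]
```

View pics/side3.png

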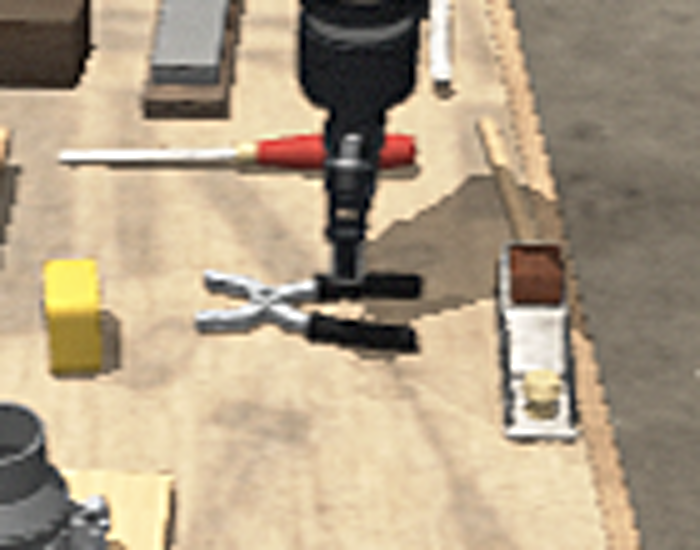

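```bash
python3 -m pendant '[[0,0.012,-0.001,0,0.7],[0,0.022,-0.001,0,0.7],[0,0.022,-0.001,0,0.7]]'
python3 -m pendant '[[0,0.004,0,0,0.7],[0,0.004,0,0,0.7]]'
python3 - <<'E'
from h import *
from station import bot, optics
s=bot.state();print(s["t"],s["ee_pos"],s["width"],s["ft_force"],s["moment"])
for n in("side","top"):
    d=optics.get_image(n); np.savez(f"/tmp/{n}4.npz",**d)
    u,v=(348,165) if n=="side" else (415,215)
    cv2.imwrite(f"pics/{n}4.png",cv2.resize(d["color"][v-40:v+40,u-50:u+50],None,fx=7,fy=7,interpolation=cv2.INTER_CUBIC))
E
```

```text
t: 2.55
ee_pos: [0.4473, -0.2816, 0.0275]
orientation: [-1.137, 1.317, -1.313]
ft_force: [-0.1, 0.2, 1.0]
width: 0.0727
t: 2.8
ee_pos: [0.4479, -0.2822, 0.0246]
orientation: [-1.137, 1.315, -1.315]
ft_force: [0.1, -0.6, 0.2]
width: 0.0722
2.8 [ 0.44788998 -0.28224211  0.02460187] 0.07217099324819604 [ 0.14417903 -0.58741802  0.24988917] [ 0.01076316  0.05565494 -0.04077367]
```

View pics/side4.png

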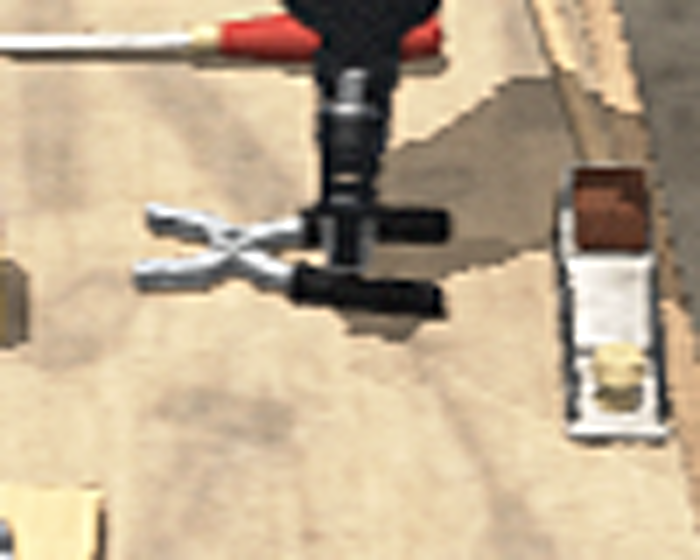

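View pics/top4.png

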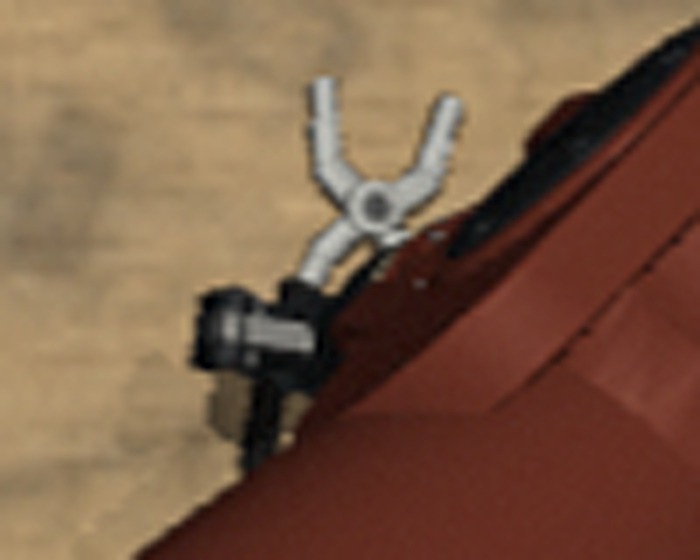

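```bash
python3 -m pendant '[[0,0.004,0,0,0.7],[0,0.004,0,0,0.7]]'
python3 -m pendant '[[0,0.004,0,0,0.7],[0,0.004,0,0,0.7]]'
python3 - <<'E'
from h import *
from station import bot, optics
s=bot.state();print(s["t"],s["ee_pos"],s["width"],s["ft_force"],s["moment"])
for n in("side",):
    d=optics.get_image(n); np.savez(f"/tmp/{n}5.npz",**d)
    u,v=(348,165) if n=="side" else (415,215)
    cv2.imwrite(f"pics/{n}5.png",cv2.resize(d["color"][v-40:v+40,u-50:u+50],None,fx=7,fy=7,interpolation=cv2.INTER_CUBIC))
    P=cloud(d)
    for v in range(155,174):print(v,P[v,348].round(3).tolist(), d["color"][v,348])
E
```

```text
t: 3.15
ee_pos: [0.4478, -0.2821, 0.0204]
orientation: [-1.137, 1.315, -1.315]
ft_force: [-0.3, 0.0, -0.5]
width: 0.0726
t: 3.4
ee_pos: [0.4478, -0.2821, 0.0164]
orientation: [-1.137, 1.315, -1.314]
ft_force: [0.3, -0.7, -0.4]
width: 0.0726
3.4 [ 0.44775238 -0.28209366  0.01638923] 0.07255752944918914 [ 0.30337589 -0.68937534 -0.40130113] [-0.00243801  0.03224257  0.03731167]
155 [0.454, -0.218, 0.082] [50 45 43]
156 [0.454, -0.211, 0.083] [66 60 59]
157 [0.454, -0.213, 0.078] [32 32 31]
158 [0.453, -0.23, 0.062] [20 24 18]
159 [0.453, -0.23, 0.058] [24 21 19]
160 [0.452, -0.235, 0.05] [20 15 18]
161 [0.452, -0.233, 0.048] [18 16 14]
162 [0.452, -0.231, 0.045] [24 20 20]
163 [0.452, -0.231, 0.042] [25 20 22]
164 [0.452, -0.233, 0.036] [20 17 18]
165 [0.451, -0.239, 0.027] [93 95 92]
166 [0.451, -0.247, 0.017] [15 19 19]
167 [0.451, -0.247, 0.013] [16 18 18]
168 [0.45, -0.246, 0.01] [21 18 22]
169 [0.45, -0.255, -0.002] [59 68 80]
170 [0.45, -0.251, -0.002] [ 96 117 133]
171 [0.45, -0.247, -0.004] [ 95 117 134]
172 [0.451, -0.24, -0.003] [ 75  92 105]
173 [0.451, -0.235, -0.002] [ 84 103 119]
```

View pics/side5.png

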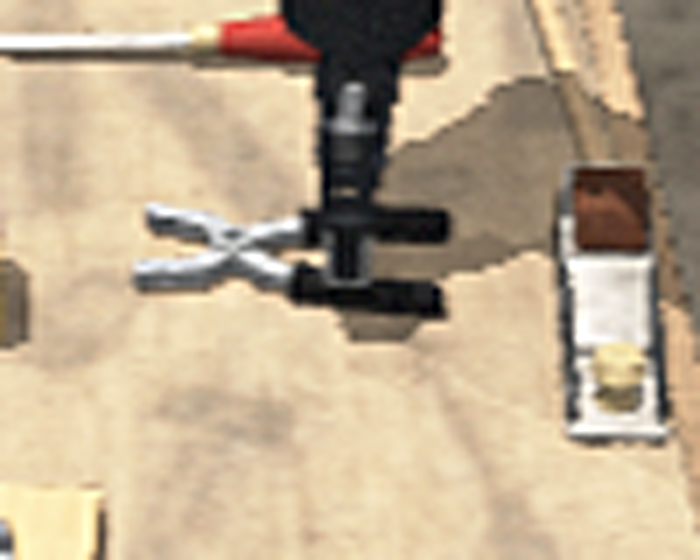

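```bash
python3 -m pendant '[[0,0.005,0,0,0.7],[0,0.01,0,0,0.7],[0,0.01,0,0,0.7]]'
python3 -m pendant '[[0,0.003,0,0,0.7],[0,0.006,0,0,0.7],[0,0.006,0,0,0.7]]'
python3 - <<'E'
from h import *
from station import bot, optics
s=bot.state();print(s["t"],s["ee_pos"],s["width"],s["ft_force"],s["moment"])
for n in("side",):
    d=optics.get_image(n); np.savez(f"/tmp/{n}6.npz",**d)
    u,v=(348,165) if n=="side" else (415,215)
    cv2.imwrite(f"pics/{n}6.png",cv2.resize(d["color"][v-40:v+40,u-50:u+50],None,fx=7,fy=7,interpolation=cv2.INTER_CUBIC))
    P=cloud(d)
    for v in range(160,180):print(v,P[v,348].round(3).tolist(), d["color"][v,348])
E
```

```text
t: 3.82
ee_pos: [0.4476, -0.282, 0.0062]
orientation: [-1.137, 1.316, -1.314]
ft_force: [0.2, 0.1, 0.1]
width: 0.0724
t: 4.2
ee_pos: [0.4478, -0.2822, 0.0005]
orientation: [-1.137, 1.315, -1.315]
ft_force: [0.5, 0.1, 0.4]
width: 0.0723
4.2 [ 0.44782094 -0.2821727   0.00050283] 0.07226705484740101 [0.52436912 0.14901208 0.37800475] [-0.00132227  0.0320204   0.0044999 ]
160 [0.454, -0.215, 0.065] [74 69 68]
161 [0.454, -0.215, 0.061] [34 32 30]
162 [0.454, -0.212, 0.059] [24 25 19]
163 [0.452, -0.233, 0.04] [23 21 21]
164 [0.452, -0.237, 0.033] [27 20 18]
165 [0.452, -0.234, 0.031] [19 18 19]
166 [0.452, -0.232, 0.028] [25 17 20]
167 [0.452, -0.229, 0.026] [21 16 16]
168 [0.452, -0.232, 0.02] [23 22 16]
169 [0.451, -0.243, 0.008] [78 80 83]
170 [0.45, -0.253, -0.004] [ 92 114 131]
171 [0.45, -0.243, -0.0] [ 96 115 132]
172 [0.45, -0.242, -0.004] [ 86 103 119]
173 [0.451, -0.232, -0.0] [ 87 107 122]
174 [0.452, -0.225, 0.001] [132 161 186]
175 [0.452, -0.223, -0.001] [174 210 237]
176 [0.452, -0.222, -0.005] [162 197 224]
177 [0.452, -0.213, -0.002] [158 191 218]
178 [0.453, -0.208, -0.002] [172 211 232]
179 [0.453, -0.203, -0.002] [181 217 238]
```

View pics/side6.png

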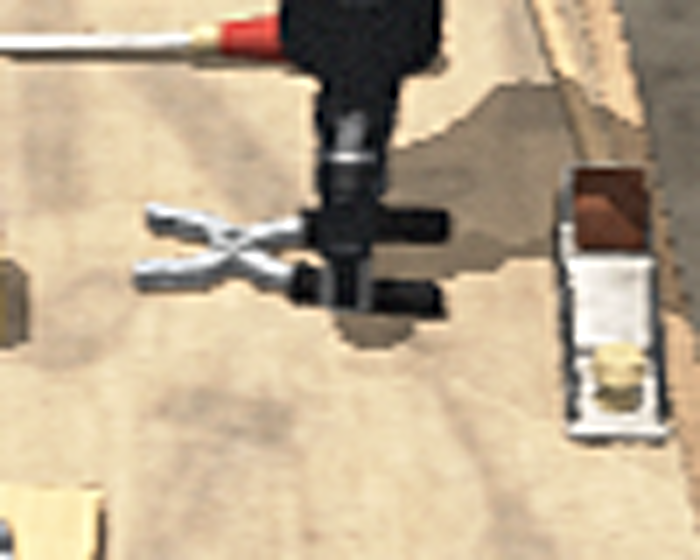

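```bash
python3 -m pendant '[[0,0.003,0,0,0.6],[0,0.003,0,0,0.55],[0,0.003,0,0,0.5],[0,0.003,0,0,0.5],[0,0.003,0,0,0.5]]'
python3 - <<'E'
from h import *
from station import bot, optics
s=bot.state();print(s["t"],s["ee_pos"],s["width"],s["ft_force"],s["moment"])
for n in("side","top"):
    d=optics.get_image(n); np.savez(f"/tmp/{n}7.npz",**d)
    u,v=(348,165) if n=="side" else (415,215)
    cv2.imwrite(f"pics/{n}7.png",cv2.resize(d["color"][v-40:v+40,u-50:u+50],None,fx=7,fy=7,interpolation=cv2.INTER_CUBIC))
    if n=="side":
        P=cloud(d)
        for v in range(165,175):print(v,P[v,348].round(3).tolist(), d["color"][v,348])
E
```

```text
t: 4.88
ee_pos: [0.4489, -0.2836, 0.0001]
orientation: [-1.138, 1.312, -1.318]
ft_force: [-2.8, 1.8, 16.7]
width: 0.0643
4.875 [ 4.48880323e-01 -2.83577217e-01  5.11110942e-05] 0.06432418763034173 [-2.84449346  1.79632406 16.65426921] [0.47446062 0.85745757 0.03741595]
165 [0.452, -0.236, 0.029] [23 21 18]
166 [0.451, -0.237, 0.025] [31 32 31]
167 [0.451, -0.239, 0.019] [30 26 25]
168 [0.451, -0.24, 0.015] [32 32 31]
169 [0.45, -0.245, 0.006] [102 114 122]
170 [0.451, -0.243, 0.004] [ 91 112 131]
171 [0.45, -0.245, -0.002] [ 92 112 126]
172 [0.451, -0.24, -0.002] [ 90 109 126]
173 [0.451, -0.234, -0.002] [175 212 242]
174 [0.451, -0.23, -0.003] [166 206 231]
```

View pics/side7.png

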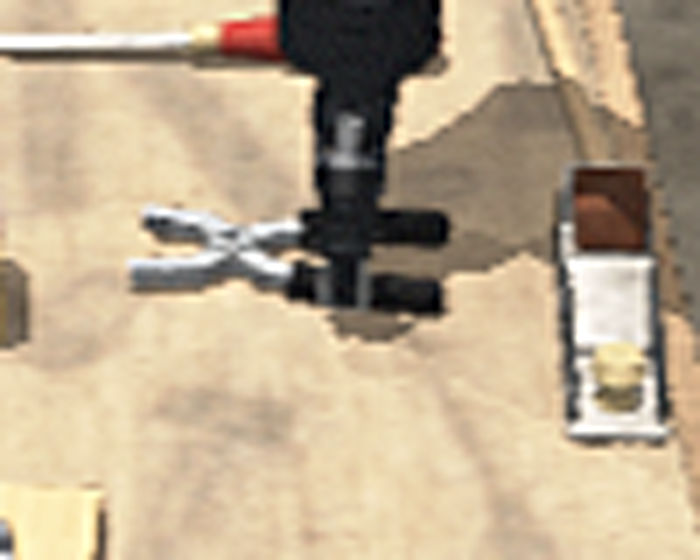

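View pics/top7.png

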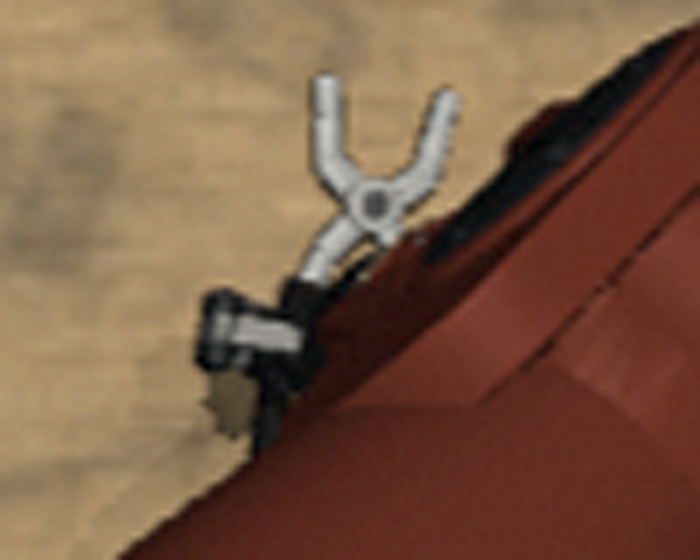

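```bash
python3 -m pendant '[[0,-0.002,0,0,0.5],[0,-0.004,0,0,0.48],[0,-0.004,0,0,0.46],[0,-0.004,0,0,0.46]]'
python3 -m pendant '[[0,-0.02,0,0,0.46],[0,-0.04,0,0,0.46],[0,-0.06,0,0,0.46],[0,-0.06,0,0,0.46]]'
python3 - <<'E'
from h import *
from station import bot, optics
s=bot.state();print(s["t"],s["ee_pos"],s["width"],s["ft_force"],s["moment"])
for n in("side","top"):
    d=optics.get_image(n); np.savez(f"/tmp/{n}8.npz",**d)
    u,v=(348,155) if n=="side" else (415,215)
    cv2.imwrite(f"pics/{n}8.png",cv2.resize(d["color"][v-40:v+40,u-50:u+50],None,fx=7,fy=7,interpolation=cv2.INTER_CUBIC))
E
```

```text
t: 5.48
ee_pos: [0.4478, -0.2821, 0.0014]
orientation: [-1.137, 1.315, -1.314]
ft_force: [0.2, -0.4, -1.7]
width: 0.0625
t: 5.98
ee_pos: [0.4487, -0.2831, 0.063]
orientation: [-1.137, 1.313, -1.317]
ft_force: [-0.2, -0.5, -1.6]
width: 0.0625
5.975 [ 0.44874388 -0.28313866  0.06304168] 0.06246304163863757 [-0.20185188 -0.49796013 -1.55281992] [-0.01840029 -0.01464417 -0.04791681]
```

View pics/side8.png

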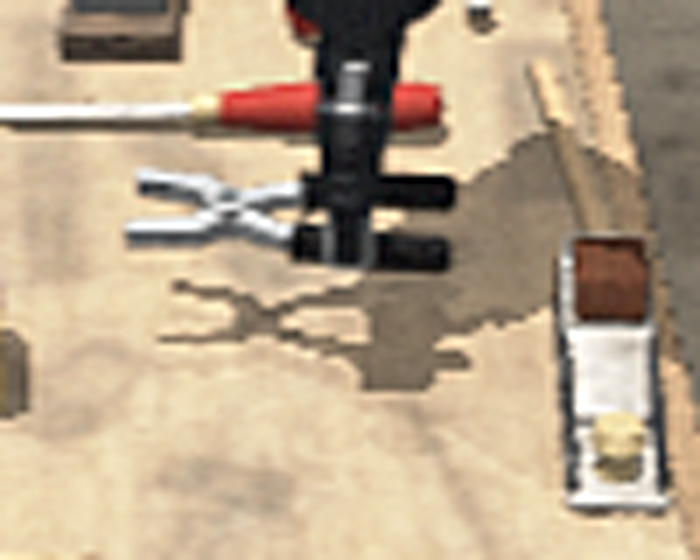

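View pics/top8.png

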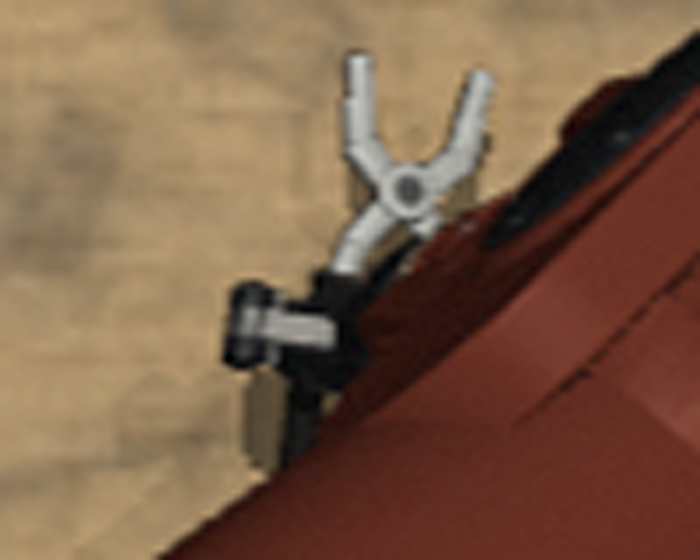

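Side view: the pliers are lifted and look level, with the jaws at (366-368,141-148). Top view: rivet at (423,202). Next I'll measure tilt and the offset from the TCP.

```bash
cat > meas.py <<'E'
from h import *
from scipy.spatial.transform import Rotation as Ro
def meas(ds,s,zc):
    """pliers points in tool frame: z_t ahead, x_t right, height rel. to TCP"""
    R=Ro.from_rotvec(s["orientation"]).as_matrix()
    for n,d in ds.items():
        P=cloud(d);L=(P-s["ee_pos"])@R
        h=-L[...,1]
        m=(np.abs(L[...,0])<.045)&(L[...,2]>-.06)&(L[...,2]<.125)&(np.abs(P[...,2]-zc)<.03)
        for a,b in((-.06,-.03),(.03,.05),(.05,.07),(.07,.085),(.085,.1),(.1,.12)):
            k=m&(L[...,2]>a)&(L[...,2]<b)
            if k.sum()<4: print(n,a,"few",k.sum());continue
            x=L[k][:,0]; lf=x<0
            print(n,a,b,k.sum(),"h top/med",np.percentile(h[k],90).round(4),np.median(h[k]).round(4),"x",x.min().round(4),np.median(x[lf]).round(4) if lf.any() else None,np.median(x[~lf]).round(4) if (~lf).any() else None,x.max().round(4))
        print(n,"zmax",np.percentile(L[m][:,2],[99,100]))
E
python3 - <<'E'
from meas import *
from station import bot
s=bot.state()
ds={n:dict(np.load(f"/tmp/{n}8.npz")) for n in("side","top")}
meas(ds,s,.073)
T=ds["top"];c=np.array([[410,190],[357,58],[482,75]])/7-.43+[365,175]
R=Ro.from_rotvec(s["orientation"]).as_matrix()
for z in(.075,.08):print(((ray(T,c,z)-s["ee_pos"])@R).round(4))
E
```

```text
side -0.06 -0.03 39 h top/med 0.0192 0.0141 x -0.0349 -0.0287 0.0205 0.0295
side 0.03 0.05 53 h top/med 0.0164 0.0142 x -0.0266 -0.0172 0.0119 0.0213
side 0.05 0.07 46 h top/med 0.0192 0.0154 x -0.0192 -0.0106 0.0031 0.0123
side 0.07 0.085 42 h top/med 0.0167 0.0132 x -0.0281 -0.0213 0.0141 0.0185
side 0.085 0.1 41 h top/med 0.0161 0.0112 x -0.0278 -0.0244 0.0156 0.02
side 0.1 0.12 19 h top/med 0.0149 0.0114 x -0.0273 -0.0244 0.0173 0.0251
side zmax [0.10575138 0.10687606]
top -0.06 -0.03 13 h top/med 0.0188 0.0166 x -0.0329 -0.0308 None -0.0247
top 0.03 0.05 49 h top/med 0.0173 0.0149 x -0.0232 -0.0166 0.004 0.0084
top 0.05 0.07 99 h top/med 0.0206 0.017 x -0.0237 -0.0093 0.0057 0.0159
top 0.07 0.085 72 h top/med 0.0179 0.0149 x -0.0263 -0.0201 0.0135 0.0208
top 0.085 0.1 54 h top/med 0.0173 0.0142 x -0.0274 -0.0227 0.0159 0.0216
top 0.1 0.12 20 h top/med 0.0168 0.0145 x -0.0272 -0.0238 0.0176 0.0218
top zmax [0.10478968 0.10575466]
[[ 0.0004 -0.014   0.0617]
 [-0.0238 -0.014   0.1045]
 [ 0.0198 -0.014   0.1051]]
[[-0.0006 -0.019   0.0611]
 [-0.0247 -0.019   0.1037]
 [ 0.0187 -0.019   0.1043]]
```

Pliers are level in the grip. The jaw centre is about 97 mm ahead of the TCP, 2.5 mm to the left and 9-10 mm above it. I'll go to a point 60 mm in front of the lugs and check there.

```bash
python3 -m pendant '[[-0.04,0,-0.006,0,0.46],[-0.08,0,-0.011,0,0.46],[-0.12,0,-0.017,0,0.46],[-0.16,0,-0.022,-0.5,0.46],[-0.2,0,-0.028,-1,0.46],[-0.24,0,-0.033,-1,0.46],[-0.268,0,-0.037,-1,0.46],[-0.268,0.01,-0.037,-1,0.46],[-0.268,0.022,-0.037,-1,0.46],[-0.268,0.022,-0.037,-1,0.46]]'
python3 - <<'E'
from meas import *
from station import bot, optics
s=bot.state();print(s["t"],s["ee_pos"],s["width"],s["ft_force"]);R=Ro.from_rotvec(s["orientation"]).as_matrix();print(R.round(4))
ds={}
for n in("side","top"):
    d=optics.get_image(n); np.savez(f"/tmp/{n}9.npz",**d);ds[n]=d
    u,v=(300,200) if n=="side" else (318,175)
    cv2.imwrite(f"pics/{n}9.png",cv2.resize(d["color"][v-40:v+40,u-50:u+50],None,fx=7,fy=7,interpolation=cv2.INTER_CUBIC))
meas(ds,s,.05)
E
```

```text
t: 7.32
ee_pos: [0.4488, -0.0121, 0.0379]
orientation: [-1.147, 1.306, -1.301]
ft_force: [-1.1, -0.5, -1.8]
width: 0.0623
7.325 [ 0.44875885 -0.01214975  0.03793025] 0.062297784710881106 [-1.07100824 -0.47160567 -1.84746624]
[[-1.280e-01 -2.800e-03  9.918e-01]
 [-9.918e-01  7.000e-04 -1.280e-01]
 [-3.000e-04 -1.000e+00 -2.900e-03]]
side -0.06 -0.03 59 h top/med 0.0174 0.0127 x -0.0334 -0.0298 0.0202 0.0257
side 0.03 0.05 70 h top/med 0.0146 0.0113 x -0.0253 -0.0177 0.0098 0.0237
side 0.05 0.07 67 h top/med 0.0174 0.0143 x -0.0233 -0.0104 0.0058 0.0143
side 0.07 0.085 55 h top/med 0.0141 0.0114 x -0.0259 -0.0222 0.0116 0.0192
side 0.085 0.1 48 h top/med 0.0141 0.0113 x -0.0267 -0.0231 0.0159 0.0225
side 0.1 0.12 18 h top/med 0.0139 0.0102 x -0.0308 -0.0269 0.018 0.021
side zmax [0.10393    0.10527308]
top -0.06 few 0
top 0.03 few 0
top 0.05 few 0
top 0.07 few 0
top 0.085 0.1 18 h top/med 0.0182 0.0147 x -0.026 -0.0235 0.0173 0.0219
top 0.1 0.12 13 h top/med 0.0171 0.0147 x -0.0265 -0.0238 0.0187 0.0215
top zmax [0.10510959 0.10524019]
```

View pics/side9.png

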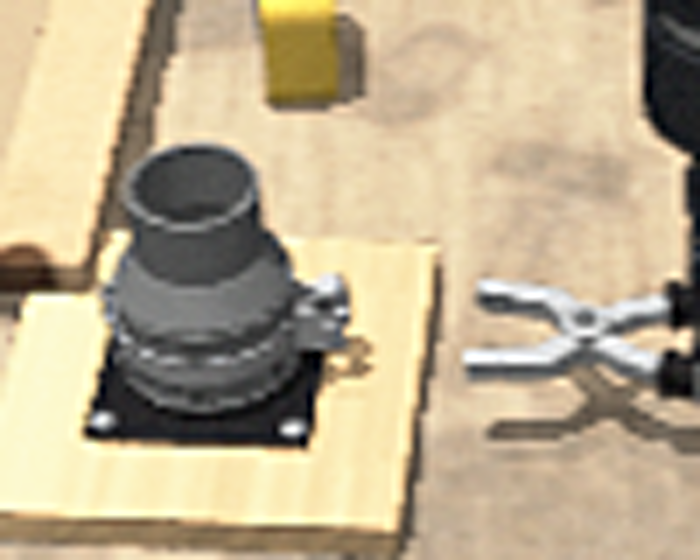

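View pics/top9.png

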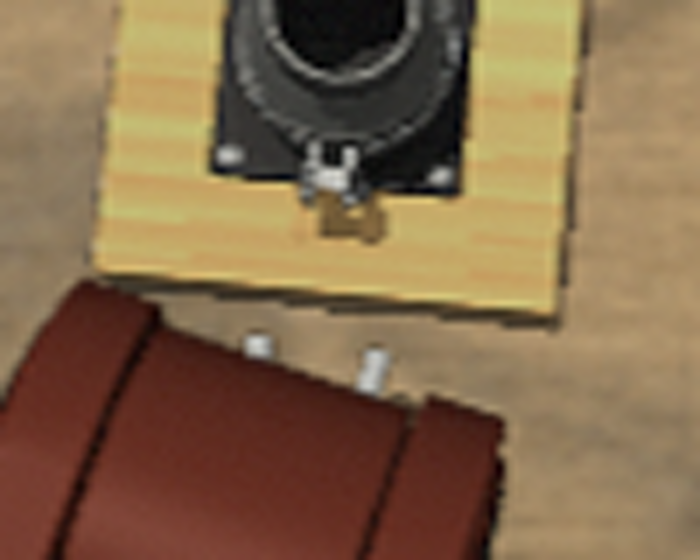

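```bash
python3 -m pendant '[[0,-0.0025,0.01,0,0.46],[0,-0.0025,0.02,0,0.46],[-0.001,-0.0025,0.03,0,0.46],[-0.001,-0.0025,0.036,0,0.46],[-0.001,-0.0025,0.036,0,0.46]]'
python3 - <<'E'
from meas import *
from station import bot, optics
s=bot.state();print(s["t"],s["ee_pos"],s["width"],s["ft_force"]);R=Ro.from_rotvec(s["orientation"]).as_matrix();print(R[:,2])
ds={}
for n in("side","top"):
    d=optics.get_image(n); np.savez(f"/tmp/{n}10.npz",**d);ds[n]=d
    u,v=(300,200) if n=="side" else (318,165)
    cv2.imwrite(f"pics/{n}10.png",cv2.resize(d["color"][v-30:v+30,u-40:u+40],None,fx=9,fy=9,interpolation=cv2.INTER_CUBIC))
E
```

```text
t: 8.05
ee_pos: [0.4861, -0.0153, 0.0421]
orientation: [-1.147, 1.302, -1.302]
ft_force: [-0.1, 0.3, -2.2]
width: 0.0621
8.05 [ 0.48605275 -0.01531911  0.04212646] 0.062142715466664764 [-0.11492281  0.3128504  -2.17968473]
[ 9.91948900e-01 -1.26638020e-01 -4.38409796e-04]
```

View pics/side10.png

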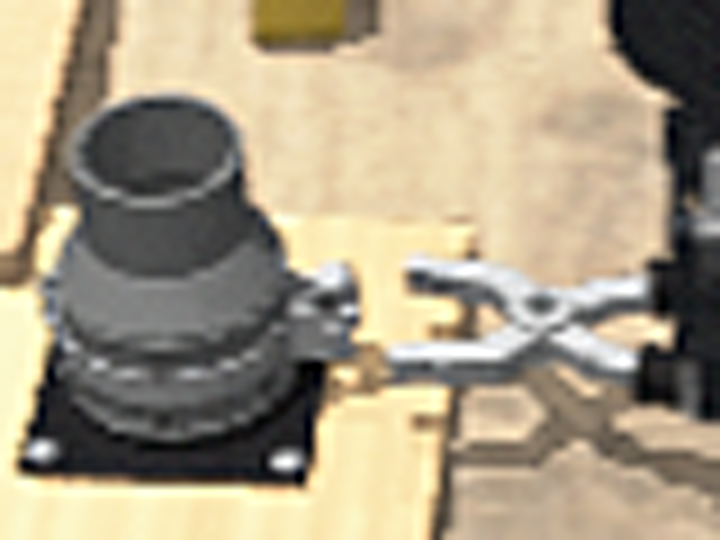

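View pics/top10.png

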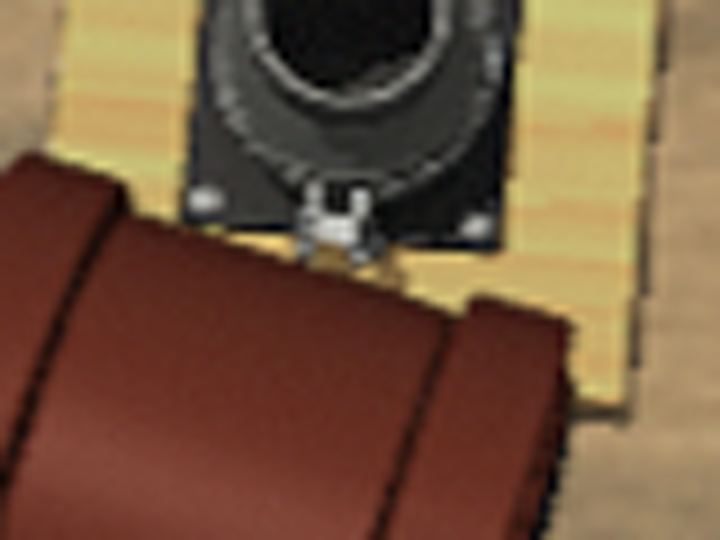

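```bash
python3 -m pendant '[[0,0.001,0.006,0,0.46],[0,0.001,0.012,0,0.46],[0.0005,0.001,0.018,0,0.46],[0.0005,0.001,0.025,0,0.46],[0.0005,0.001,0.025,0,0.46]]'
python3 - <<'E'
from meas import *
from station import bot, optics
s=bot.state();print(s["t"],s["ee_pos"],s["width"],s["ft_force"],s["moment"]);R=Ro.from_rotvec(s["orientation"]).as_matrix();print(R[:,2])
ds={}
for n in("side","top"):
    d=optics.get_image(n); np.savez(f"/tmp/{n}11.npz",**d);ds[n]=d
    u,v=(300,200) if n=="side" else (318,165)
    cv2.imwrite(f"pics/{n}11.png",cv2.resize(d["color"][v-30:v+30,u-40:u+40],None,fx=9,fy=9,interpolation=cv2.INTER_CUBIC))
E
```

```text
t: 8.78
ee_pos: [0.511, -0.0191, 0.0413]
orientation: [-1.146, 1.302, -1.302]
ft_force: [-0.2, 0.6, -1.9]
width: 0.0623
8.775 [ 0.51101858 -0.01914057  0.04127696] 0.062309520476995554 [-0.19401546  0.63119884 -1.94218299] [-0.01892948 -0.04250437 -0.01910198]
[ 9.91921143e-01 -1.26855993e-01  6.19397787e-05]
```

View pics/side11.png

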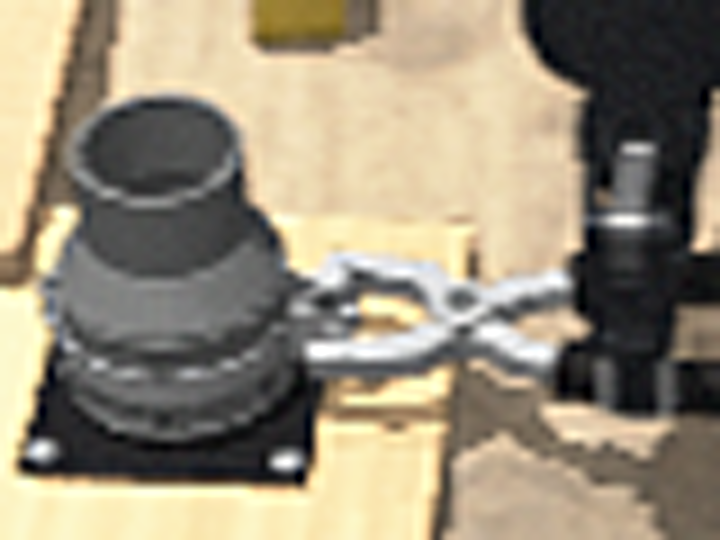

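View pics/top11.png

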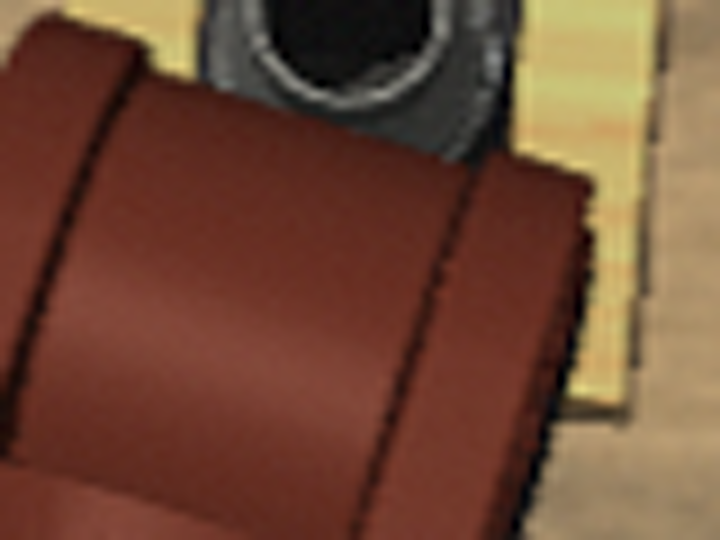

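Side view: the jaws straddle the lugs (lugs near (305,195) in the full image) and no contact force shows. I'll start squeezing, averaging the opening readings at each step to see the load.

```bash
cat > rd.py <<'E'
import sys,numpy as np
from station import bot,optics
cmd=float(sys.argv[1]); n=int(sys.argv[2]) if len(sys.argv)>2 else 4
W=[];F=[];M=[]
for i in range(n):
    d=optics.get_image("side"); s=bot.state(); W.append(s["width"]);F.append(s["ft_force"]);M.append(s["moment"])
w=np.array(W)*1e3
print("cmd",cmd,"tgt %.2f w %.2f sd %.2f lag %.2f"%(85*(cmd+1)/2,w.mean(),w.std(),w.mean()-85*(cmd+1)/2),"F",np.mean(F,0).round(2),"M",np.mean(M,0).round(3),"t",round(s["t"],2))
E
python3 rd.py .46 6
python3 -m pendant '[[0,0,0,0,0.44],[0,0,0,0,0.42],[0,0,0,0,0.40],[0,0,0,0,0.40]]' >/dev/null; python3 rd.py .40
python3 -m pendant '[[0,0,0,0,0.38],[0,0,0,0,0.36],[0,0,0,0,0.34],[0,0,0,0,0.34]]' >/dev/null; python3 rd.py .34
python3 -m pendant '[[0,0,0,0,0.32],[0,0,0,0,0.3],[0,0,0,0,0.3]]' >/dev/null; python3 rd.py .30
```

```text
cmd 0.46 tgt 62.05 w 62.51 sd 0.17 lag 0.46 F [ 0.09  0.43 -1.46] M [-0.021 -0.017 -0.008] t 9.18
cmd 0.4 tgt 59.50 w 59.82 sd 0.21 lag 0.32 F [ 0.08 -0.03 -2.05] M [-0.012 -0.029 -0.008] t 9.88
cmd 0.34 tgt 56.95 w 57.49 sd 0.22 lag 0.54 F [-0.1  -0.07 -2.02] M [-0.002 -0.01   0.006] t 10.57
cmd 0.3 tgt 55.25 w 55.67 sd 0.10 lag 0.42 F [-0.4  -0.17 -1.76] M [-0.002 -0.037  0.005] t 11.15
```

```bash
cat > rd.py <<'E'
import sys,numpy as np,cv2
from station import bot,optics
cmd=float(sys.argv[1]); n=int(sys.argv[2]) if len(sys.argv)>2 else 8
W=[];F=[];M=[];I=[];D=[]
for i in range(n):
    d=optics.get_image("side"); s=bot.state(); W.append(s["width"]);F.append(s["ft_force"]);M.append(s["moment"]);I.append(d["color"].astype(np.float32));D.append(d["range_z"])
w=np.array(W)*1e3
I=np.mean(I,0);np.savez(f"/tmp/sq_{cmd:.3f}.npz",I=I,D=np.array(D),K=d["K"],R=d["R"],t=d["t"],w=w.mean())
print("cmd",cmd,"tgt %.2f w %.2f se %.2f lag %.2f"%(85*(cmd+1)/2,w.mean(),w.std()/n**.5,w.mean()-85*(cmd+1)/2),"F",np.mean(F,0).round(2),"M",np.mean(M,0).round(3),"t",round(s["t"],2))
E
python3 -m pendant '[[0,0,0,0,0.28],[0,0,0,0,0.26],[0,0,0,0,0.26]]' >/dev/null; python3 rd.py .26
python3 -m pendant '[[0,0,0,0,0.24],[0,0,0,0,0.24]]' >/dev/null; python3 rd.py .24
python3 -m pendant '[[0,0,0,0,0.22],[0,0,0,0,0.22]]' >/dev/null; python3 rd.py .22
python3 - <<'E'
import numpy as np,cv2
a=[np.load(f"/tmp/sq_{c}.npz")["I"][180:215,285:335] for c in("0.260","0.220")]
cv2.imwrite("pics/sq1.png",np.vstack([cv2.resize(x,None,fx=8,fy=8,interpolation=cv2.INTER_CUBIC).clip(0,255) for x in a]))
E
```

```text
cmd 0.26 tgt 53.55 w 54.02 se 0.06 lag 0.47 F [ 0.01  0.33 -1.5 ] M [ 0.009 -0.017 -0.01 ] t 11.93
cmd 0.24 tgt 52.70 w 53.00 se 0.06 lag 0.30 F [ 0.   -0.29 -1.68] M [ 0.017 -0.     0.001] t 12.57
cmd 0.22 tgt 51.85 w 52.11 se 0.06 lag 0.26 F [ 0.37  0.19 -1.44] M [ 0.036 -0.004  0.017] t 13.22[ WARN:0@0.089] global loadsave.cpp:1063 imwrite_ Unsupported depth image for selected encoder is fallbacked to CV_8U.
```

View pics/sq1.png

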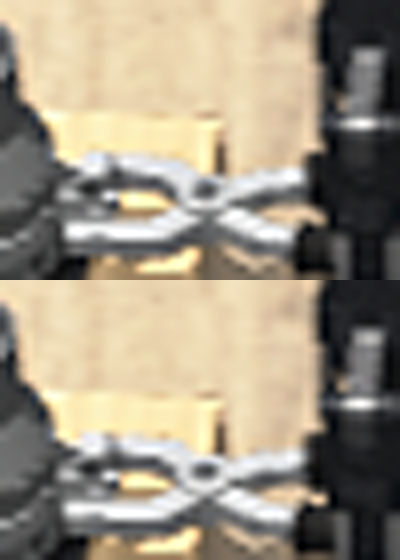

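```bash
python3 -m pendant '[[0,-0.001,0,0,0.21],[0,-0.002,0,0,0.20],[0,-0.002,0,0,0.20]]' >/dev/null; python3 rd.py .20
python3 -m pendant '[[0,0,0,0,0.19],[0,0,0,0,0.19]]' >/dev/null; python3 rd.py .19
python3 -m pendant '[[0,0,0,0,0.18],[0,0,0,0,0.18]]' >/dev/null; python3 rd.py .18
python3 -m pendant '[[0,0,0,0,0.17],[0,0,0,0,0.17]]' >/dev/null; python3 rd.py .17
```

```text
cmd 0.2 tgt 51.00 w 51.39 se 0.06 lag 0.39 F [ 0.01  0.9  -1.68] M [ 0.199 -0.034  0.095] t 14.0
cmd 0.19 tgt 50.57 w 50.95 se 0.08 lag 0.37 F [ 0.04  1.17 -2.23] M [0.211 0.024 0.093] t 14.65
cmd 0.18 tgt 50.15 w 50.44 se 0.06 lag 0.29 F [-0.41  1.24 -1.75] M [0.222 0.083 0.092] t 15.3
cmd 0.17 tgt 49.72 w 50.12 se 0.05 lag 0.39 F [-0.65  0.75 -1.61] M [0.225 0.107 0.1  ] t 15.95
```

```bash
python3 -m pendant '[[0,0,0,0,0.16],[0,0,0,0,0.16]]' >/dev/null; python3 rd.py .16
python3 -m pendant '[[0,0,0,0,0.15],[0,0,0,0,0.15]]' >/dev/null; python3 rd.py .15
python3 -m pendant '[[0,0,0,0,0.14],[0,0,0,0,0.14]]' >/dev/null; python3 rd.py .14
python3 -m pendant '[[0,0,0,0,0.13],[0,0,0,0,0.13]]' >/dev/null; python3 rd.py .13
```

```text
cmd 0.16 tgt 49.30 w 49.77 se 0.07 lag 0.47 F [-1.01  0.8  -1.6 ] M [0.228 0.163 0.092] t 16.6
cmd 0.15 tgt 48.87 w 49.29 se 0.06 lag 0.42 F [-1.05  1.41 -1.35] M [0.237 0.219 0.092] t 17.25
cmd 0.14 tgt 48.45 w 48.79 se 0.08 lag 0.34 F [-1.66  1.39 -1.71] M [0.24  0.348 0.102] t 17.9
cmd 0.13 tgt 48.02 w 48.48 se 0.09 lag 0.45 F [-2.36  1.65 -1.99] M [0.276 0.449 0.096] t 18.55
```

The backward force rises steadily (Fx -2.4 N). As the pliers close, their jaws move forward, so the tips are probably reaching the sleeve. I'll back off 4 mm.

```bash
python3 -m pendant '[[0,0,-0.002,0,0.13],[0,0,-0.004,0,0.13],[0,0,-0.004,0,0.13]]' ; python3 rd.py .13
python3 - <<'E'
import numpy as np,cv2
a=[np.load(f"/tmp/sq_{c}.npz")["I"][180:215,285:335] for c in("0.220","0.130")]
cv2.imwrite("pics/sq2.png",np.vstack([cv2.resize(x,None,fx=8,fy=8,interpolation=cv2.INTER_CUBIC).clip(0,255) for x in a]).astype(np.uint8))
E
```

```text
t: 18.92
ee_pos: [0.5066, -0.0186, 0.0434]
orientation: [-1.146, 1.302, -1.303]
ft_force: [-0.0, 0.1, -1.0]
width: 0.0482
cmd 0.13 tgt 48.02 w 48.58 se 0.08 lag 0.55 F [-0.02 -0.06 -1.33] M [ 0.02  -0.02   0.005] t 19.32
```

View pics/sq2.png

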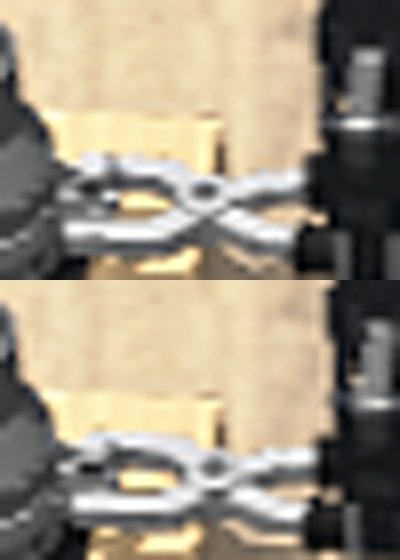

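```bash
python3 -m pendant '[[0,0,0,0,0.12],[0,0,0,0,0.12]]' >/dev/null; python3 rd.py .12 6
python3 -m pendant '[[0,0,0,0,0.11],[0,0,0,0,0.11]]' >/dev/null; python3 rd.py .11 6
python3 -m pendant '[[0,0,0,0,0.10],[0,0,0,0,0.10]]' >/dev/null; python3 rd.py .10 6
python3 -m pendant '[[0,0,0,0,0.09],[0,0,0,0,0.09]]' >/dev/null; python3 rd.py .09 6
```

```text
cmd 0.12 tgt 47.60 w 48.06 se 0.09 lag 0.46 F [-0.75 -0.03 -1.39] M [0.004 0.102 0.011] t 19.88
cmd 0.11 tgt 47.18 w 47.73 se 0.06 lag 0.55 F [-1.89  0.99 -1.21] M [0.082 0.345 0.014] t 20.43
cmd 0.1 tgt 46.75 w 47.06 se 0.06 lag 0.31 F [-2.96  1.2  -1.37] M [0.212 0.544 0.058] t 20.98
cmd 0.09 tgt 46.33 w 46.80 se 0.06 lag 0.48 F [-3.5   1.36 -1.45] M [0.256 0.688 0.079] t 21.52
```

```bash
python3 -m pendant '[[0,0,-0.001,0,0.09],[0,0,-0.001,0,0.09]]' ; python3 rd.py .09 6
python3 - <<'E'
import numpy as np,cv2
a=[np.load(f"/tmp/sq_{c}.npz")["I"][180:215,285:335] for c in("0.130","0.090")]
cv2.imwrite("pics/sq3.png",np.vstack([cv2.resize(x,None,fx=8,fy=8,interpolation=cv2.INTER_CUBIC).clip(0,255) for x in a]).astype(np.uint8))
E
```

```text
t: 21.78
ee_pos: [0.5064, -0.0186, 0.0437]
orientation: [-1.145, 1.301, -1.303]
ft_force: [1.3, 0.8, -1.5]
width: 0.0467
cmd 0.09 tgt 46.33 w 46.76 se 0.10 lag 0.43 F [ 2.39  1.1  -1.49] M [ 0.16  -0.481  0.14 ] t 22.07
```

View pics/sq3.png

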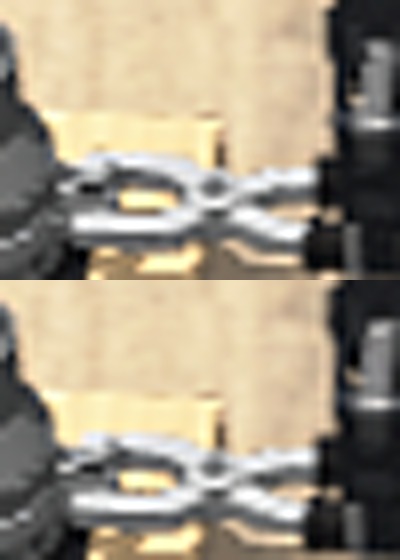

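```bash
python3 -m pendant '[[0,0,0,0,0.08],[0,0,0,0,0.08]]' >/dev/null; python3 rd.py .08 5
python3 -m pendant '[[0,0,0,0,0.07],[0,0,0,0,0.07]]' >/dev/null; python3 rd.py .07 5
python3 -m pendant '[[0,0,0,0,0.06],[0,0,0,0,0.06]]' >/dev/null; python3 rd.py .06 5
python3 -m pendant '[[0,0,0,0,0.05],[0,0,0,0,0.05]]' >/dev/null; python3 rd.py .05 5
```

```text
cmd 0.08 tgt 45.90 w 46.41 se 0.10 lag 0.51 F [ 2.47  0.99 -1.63] M [ 0.217 -0.604  0.136] t 22.57
cmd 0.07 tgt 45.48 w 45.94 se 0.08 lag 0.46 F [ 2.53  0.99 -1.47] M [ 0.199 -0.474  0.151] t 23.07
cmd 0.06 tgt 45.05 w 45.53 se 0.04 lag 0.48 F [ 0.56  1.09 -1.33] M [ 0.257 -0.229  0.14 ] t 23.57
cmd 0.05 tgt 44.62 w 45.24 se 0.07 lag 0.62 F [-0.68  1.4  -1.71] M [0.272 0.156 0.136] t 24.07
```

```bash
python3 -m pendant '[[0,0,0,0,0.04],[0,0,0,0,0.04]]' >/dev/null; python3 rd.py .04 5
python3 -m pendant '[[0,0,0,0,0.03],[0,0,0,0,0.03]]' >/dev/null; python3 rd.py .03 5
python3 -m pendant '[[0,0,-0.0004,0,0.02],[0,0,-0.0004,0,0.02]]' >/dev/null; python3 rd.py .02 6
```

```text
cmd 0.04 tgt 44.20 w 44.73 se 0.04 lag 0.53 F [-2.8   1.56 -1.55] M [0.321 0.629 0.129] t 24.57
cmd 0.03 tgt 43.77 w 44.30 se 0.07 lag 0.53 F [-5.17  1.31 -1.65] M [0.297 0.928 0.077] t 25.07
cmd 0.02 tgt 43.35 w 43.81 se 0.08 lag 0.46 F [ 2.02  0.03 -2.2 ] M [ 0.059 -0.408  0.058] t 25.62
```

```bash
python3 rd.py .02 8
python3 - <<'E'
import numpy as np,cv2
from station import bot
print(bot.state()["ee_pos"])
a=[np.load(f"/tmp/sq_{c}.npz")["I"][185:212,285:325] for c in("0.090","0.030","0.020")]
cv2.imwrite("pics/sq4.png",np.vstack([cv2.resize(x,None,fx=7,fy=7,interpolation=cv2.INTER_CUBIC).clip(0,255) for x in a]).astype(np.uint8))
E
```

```text
cmd 0.02 tgt 43.35 w 43.62 se 0.06 lag 0.27 F [ 2.7  -0.02 -1.78] M [-0.027 -0.593  0.017] t 26.02
[ 0.50531118 -0.01842914  0.04334382]
```

View pics/sq4.png

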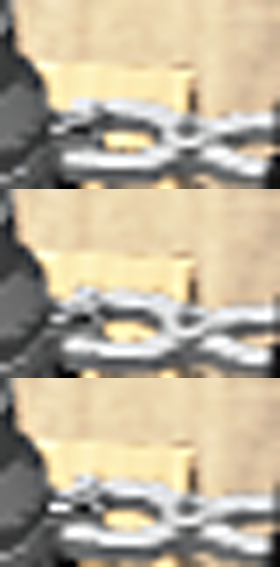

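Run:
```python
import numpy as np,cv2
a=[np.load(f"/tmp/sq_{c}.npz")["I"][190:210,288:308] for c in("0.220","0.130","0.090","0.050","0.030","0.020")]
z=[cv2.resize(x,None,fx=12,fy=12,interpolation=cv2.INTER_CUBIC).clip(0,255) for x in a]
cv2.imwrite("pics/sq5.png",np.vstack([np.hstack(z[:3]),np.hstack(z[3:])]).astype(np.uint8))
```

```text
(no output)
```

View pics/sq5.png

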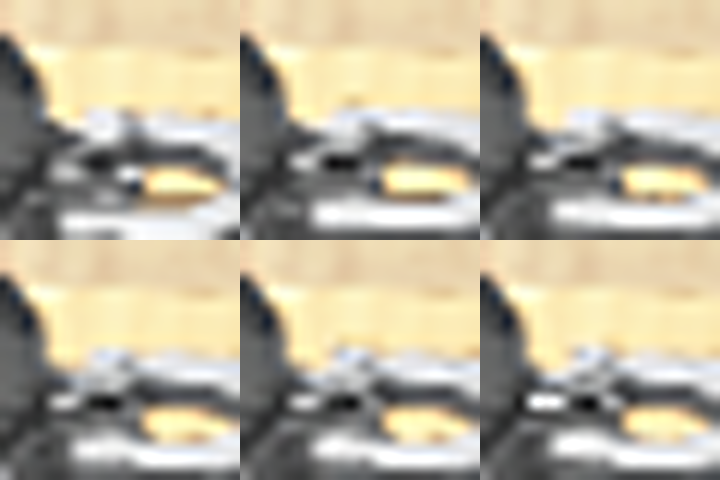

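```bash
python3 -m pendant '[[0,0,0,0,0.015],[0,0,0,0,0.015]]' >/dev/null; python3 rd.py .015 8
```

```text
cmd 0.015 tgt 43.14 w 43.60 se 0.06 lag 0.47 F [ 0.04  1.09 -1.69] M [ 0.195 -0.005  0.095] t 26.68
```

```bash
python3 -m pendant '[[0,0,0.0004,0,0.015],[0,0,0.0004,0,0.015]]' >/dev/null; python3 rd.py .0151 8
python3 - <<'E'
import numpy as np,cv2
a=[np.load(f"/tmp/sq_{c}.npz")["I"][190:210,288:308] for c in("0.050","0.030","0.020","0.015")]
z=[cv2.resize(x,None,fx=16,fy=16,interpolation=cv2.INTER_CUBIC).clip(0,255) for x in a]
cv2.imwrite("pics/sq6.png",np.vstack([np.hstack(z[:2]),np.hstack(z[2:])])[:600].astype(np.uint8))
E
```

```text
cmd 0.0151 tgt 43.14 w 43.52 se 0.05 lag 0.38 F [-0.16  0.85 -1.71] M [ 0.207 -0.007  0.088] t 27.32
```

View pics/sq6.png

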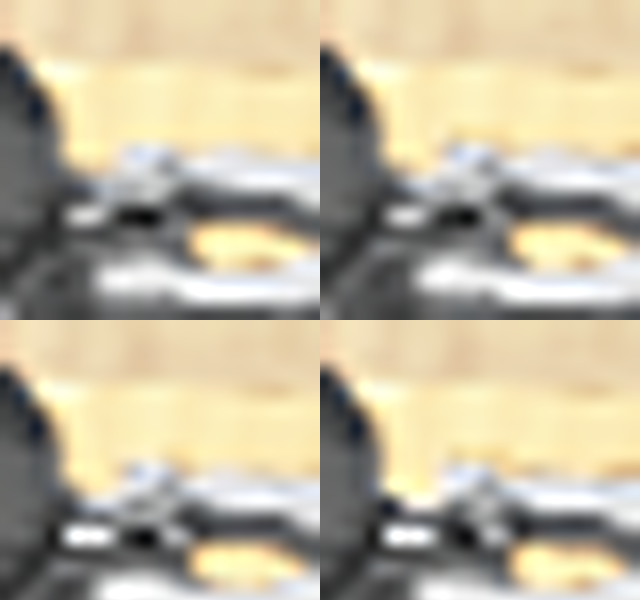

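A 0.4 mm forward nudge no longer changes Fx; when clamped it would have moved by about 2.4 N. The last picture also shows the catch shifted, so the load is gone and the clip has clicked. I'll ease off, open and back out to check.

```bash
python3 -m pendant '[[0,0,0,0,0.05],[0,0,0,0,0.1],[0,0,0,0,0.15],[0,0,0,0,0.2],[0,0,0,0,0.25],[0,0,0,0,0.3],[0,0,0,0,0.35],[0,0,0,0,0.38],[0,0,0,0,0.38]]'; python3 rd.py .38 3
python3 -m pendant '[[0,0,-0.008,0,0.38],[0,0,-0.016,0,0.38],[0,0,-0.024,0,0.38],[0,0,-0.024,0,0.38]]'
```

```text
t: 28.45
ee_pos: [0.5056, -0.0184, 0.0433]
orientation: [-1.146, 1.302, -1.302]
ft_force: [0.7, 0.6, -1.6]
width: 0.0587
cmd 0.38 tgt 58.65 w 59.04 se 0.05 lag 0.39 F [-0.1   0.78 -1.69] M [-0.004 -0.025  0.02 ] t 28.6
t: 29.1
ee_pos: [0.4813, -0.0152, 0.0433]
orientation: [-1.146, 1.302, -1.302]
ft_force: [-0.3, 0.6, -2.1]
width: 0.059
```

```bash
python3 -m pendant '[[0,0,-0.012,0,0.38],[0,0,-0.024,0,0.38],[0,0,-0.035,0,0.38],[0,0,-0.035,0,0.38]]'
python3 - <<'E'
from h import *
from station import bot, optics
s=bot.state();print(s["t"],s["ee_pos"],s["width"],s["ft_force"])
for n in("side","top"):
    I=[];
    for i in range(3):
        d=optics.get_image(n);I.append(d["color"].astype(float))
    np.savez(f"/tmp/{n}12.npz",**d)
    o=np.load(f"/tmp/{n}0.npz")["color"]
    u,v=(300,200) if n=="side" else (316,160)
    f=lambda c:cv2.resize(c[v-14:v+16,u-18:u+18].astype(np.float32),None,fx=10,fy=10,interpolation=cv2.INTER_CUBIC).clip(0,255).astype(np.uint8)
    cv2.imwrite(f"pics/{n}12.png",np.hstack([f(o),f(np.mean(I,0))]))
    u,v=(310,195) if n=="side" else (318,175)
    cv2.imwrite(f"pics/{n}12w.png",cv2.resize(d["color"][v-40:v+40,u-60:u+60],None,fx=6,fy=6,interpolation=cv2.INTER_CUBIC))
E
```

```text
t: 29.6
ee_pos: [0.447, -0.0109, 0.0434]
orientation: [-1.146, 1.302, -1.303]
ft_force: [0.7, 0.0, -1.2]
width: 0.0589
29.6 [ 0.4469811  -0.01090239  0.04336151] 0.058899709639844054 [ 0.70397917  0.00343828 -1.22321255]
```

View pics/top12.png

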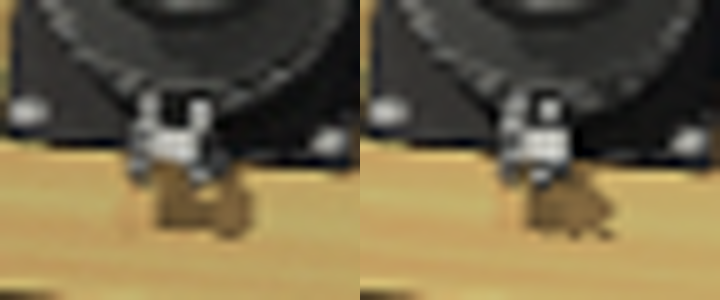

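View pics/side12.png

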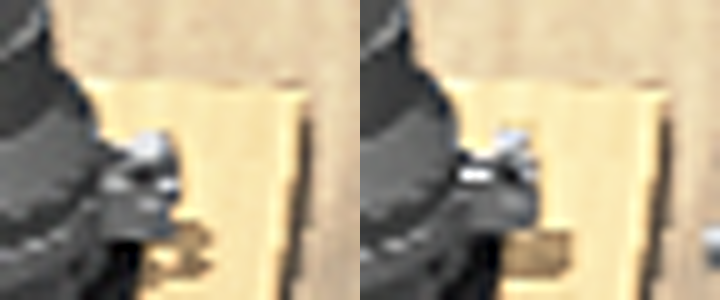

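View pics/side12w.png

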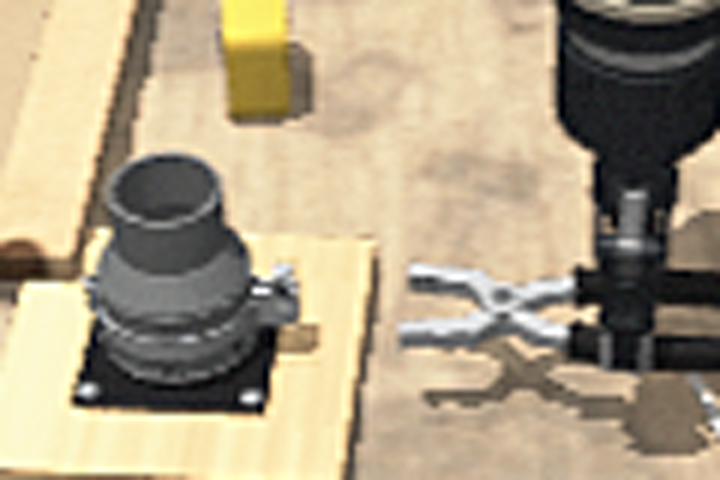

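Compared with the start, the right panels show the two lugs closed together: 3.5 px apart from above, 5.2 px before, and the shadow is now one solid bar. It holds with the pliers away. Next I'll carry the pliers back to the free spot on the bench.

```bash
python3 -m pendant '[[0,-0.02,-0.005,0,0.42],[0.04,-0.02,0,0,0.46],[0.08,-0.02,0.005,0,0.46],[0.12,-0.02,0.011,0,0.46],[0.16,-0.02,0.017,0,0.46],[0.2,-0.02,0.023,0,0.46],[0.24,-0.02,0.029,0,0.46],[0.27,-0.02,0.034,0,0.46],[0.27,0,0.034,0,0.46],[0.27,0.02,0.034,0,0.46],[0.27,0.03,0.034,0,0.46],[0.27,0.03,0.034,0,0.46]]'
python3 - <<'E'
from meas import *
from station import bot, optics
s=bot.state();print(s["ee_pos"],s["ft_force"])
ds={n:optics.get_image(n) for n in("side","top")}
meas(ds,s,.02)
cv2.imwrite("pics/side13.png",cv2.resize(ds["side"]["color"][120:200,290:400],None,fx=6,fy=6,interpolation=cv2.INTER_CUBIC))
E
```

```text
t: 31.4
ee_pos: [0.4463, -0.2826, 0.0127]
orientation: [-1.147, 1.303, -1.301]
ft_force: [-0.0, 0.0, -1.8]
width: 0.062
[ 0.44625987 -0.28262589  0.01272293] [-0.04237163  0.04809216 -1.80504375]
side -0.06 -0.03 164 h top/med 0.0132 -0.0138 x -0.045 -0.0281 0.0223 0.0437
side 0.03 0.05 115 h top/med 0.0135 -0.0128 x -0.0448 -0.0194 0.0119 0.0329
side 0.05 0.07 103 h top/med 0.0156 -0.0117 x -0.0447 -0.0146 0.0043 0.0091
side 0.07 0.085 78 h top/med 0.0143 -0.0105 x -0.0432 -0.0221 0.014 0.0326
side 0.085 0.1 82 h top/med 0.0138 -0.012 x -0.0416 -0.0228 0.0184 0.0383
side 0.1 0.12 92 h top/med 0.0064 -0.0139 x -0.0441 -0.0239 0.0201 0.043
side zmax [0.1224953  0.12469237]
top -0.06 -0.03 39 h top/med 0.0111 -0.0137 x -0.0447 -0.038 None -0.0294
top 0.03 0.05 140 h top/med 0.0159 -0.0112 x -0.0447 -0.025 0.0026 0.0061
top 0.05 0.07 225 h top/med 0.0192 -0.011 x -0.0449 -0.0191 0.014 0.0364
top 0.07 0.085 188 h top/med 0.0169 -0.0109 x -0.045 -0.0246 0.0184 0.0447
top 0.085 0.1 208 h top/med 0.0154 -0.0112 x -0.0449 -0.0256 0.0174 0.0445
top 0.1 0.12 252 h top/med -0.008 -0.0123 x -0.0447 -0.0255 0.0197 0.0449
top zmax [0.12379485 0.12492856]
```

View pics/side13.png

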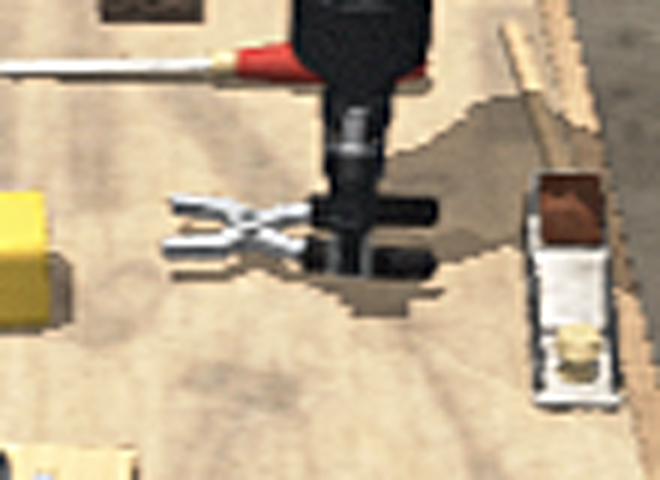

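Side view: the pliers are level and just above the bench, in the clear. I'll lower them gently until they touch.

```bash
python3 -m pendant '[[0,0.004,0,0,0.46],[0,0.008,0,0,0.46],[0,0.008,0,0,0.46]]'
python3 -m pendant '[[0,0.002,0,0,0.46],[0,0.002,0,0,0.46]]'
```

```text
t: 31.88
ee_pos: [0.4464, -0.2829, 0.005]
orientation: [-1.146, 1.303, -1.302]
ft_force: [-0.5, -0.2, -0.9]
width: 0.0622
t: 32.12
ee_pos: [0.4465, -0.283, 0.0032]
orientation: [-1.146, 1.302, -1.302]
ft_force: [-0.6, -0.4, -1.4]
width: 0.0626
```

```bash
python3 -m pendant '[[0,0.002,0,0,0.46],[0,0.002,0,0,0.46]]'
python3 -m pendant '[[0,0,0,0,0.5],[0,0,0,0,0.54],[0,0,0,0,0.58],[0,0,0,0,0.64],[0,0,0,0,0.7],[0,0,0,0,0.75],[0,0,0,0,0.75]]'
python3 -m pendant '[[0,-0.01,0,0,0.75],[0,-0.02,0,0,0.75],[0,-0.03,0,0,0.75],[0,-0.06,0,0,0.75],[0,-0.1,0,0,0.75],[0,-0.14,0,0,0.75],[0.05,-0.16,-0.03,0,0.75],[0.1,-0.16,-0.06,0,0.75],[0.15,-0.16,-0.06,0,0.75],[0.2,-0.16,-0.06,0,0.75],[0.2,-0.16,-0.06,0,0.75]]'
python3 - <<'E'
from h import *
from station import bot, optics
s=bot.state();print(s["ee_pos"],s["ft_force"])
ds={n:optics.get_image(n) for n in("side","top")}
P=cloud(ds["side"]);m=(P[...,2]>.005)&(P[...,2]<.03)&(P[...,0]>.38)&(P[...,0]<.57)&(abs(P[...,1]+.285)<.05);X=P[m]
for a,b in((.39,.47),(.49,.515),(.525,.57)):
    k=(X[:,0]>a)&(X[:,0]<b);print(a,k.sum(),np.percentile(X[k][:,2],[10,50,90]).round(4))
for n in ds:cv2.imwrite(f"pics/{n}14.png",ds[n]["color"])
for n in ds:
    o=np.load(f"/tmp/{n}0.npz")["color"]
    hsv=[cv2.cvtColor(c,cv2.COLOR_BGR2HSV) for c in(o,ds[n]["color"])]
    for nm,lo,hi,r in(("yel",(22,180,80),(32,255,255),(230,140,430,190) if n=="side" else(380,135,430,175)),("orange",(8,170,80),(17,255,255),(360,230,410,280) if n=="side" else(215,240,275,275))):
        print(n,nm,[np.round([mm["m10"]/mm["m00"]+r[0],mm["m01"]/mm["m00"]+r[1],mm["m00"]/255],1) for h in hsv for mm in[cv2.moments(cv2.inRange(h,lo,hi)[r[1]:r[3],r[0]:r[2]])] if mm["m00"]])
E
```

```text
t: 32.38
ee_pos: [0.4465, -0.283, 0.0011]
orientation: [-1.146, 1.302, -1.302]
ft_force: [-0.3, 0.2, -1.5]
width: 0.0622
t: 33.25
ee_pos: [0.4466, -0.2831, 0.0013]
orientation: [-1.146, 1.302, -1.302]
ft_force: [0.1, -0.4, -0.1]
width: 0.0748
t: 34.62
ee_pos: [0.3604, -0.4764, 0.1609]
orientation: [-1.145, 1.305, -1.304]
ft_force: [0.1, 0.6, 0.2]
width: 0.075
[ 0.36038512 -0.47643971  0.16092663] [0.13204427 0.58807256 0.21542981]
0.39 185 [0.007  0.0136 0.0179]
0.49 58 [0.0078 0.0147 0.0187]
0.525 56 [0.0062 0.0126 0.0162]
side yel [array([294.8, 170. ,   9. ]), array([291.2, 168.8,   6. ])]
side orange [array([388.6, 264.4,  31. ]), array([389.8, 264.3,  30. ])]
top yel [array([406.1, 152.3, 357. ]), array([406.1, 152.3, 358. ])]
top orange [array([242.5, 255.9, 340. ]), array([242.5, 255.9, 341. ])]
```

View pics/side14.png

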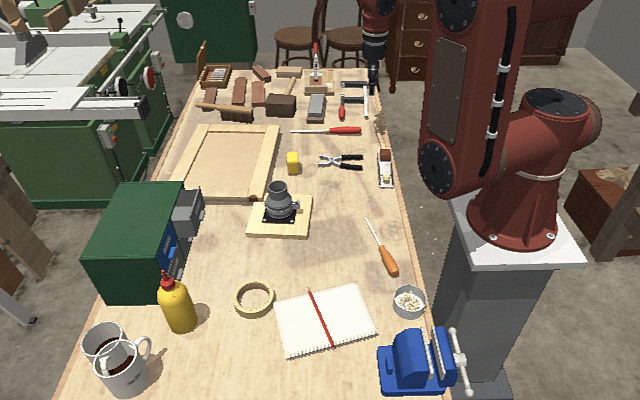

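View pics/top14.png

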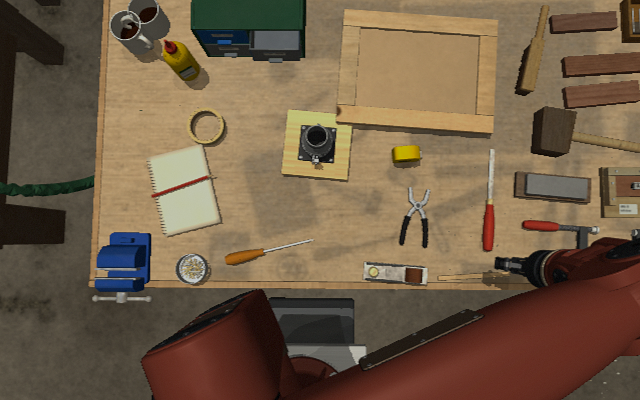

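Run:
```python
from station import bot
print(bot.finish_job())
```

```text
the job is handed in; nothing more can be done
None
```

The clip is snapped shut and the pliers lie flat on the bench, clear of the dust port. I handed the job in at about 35 s; it reports no verdict.

**Squeezing:** I closed the jaws on the lugs in small steps and stopped when the clamping load vanished. At that point a 0.4 mm nudge no longer moved the wrist force. I then eased off and backed out.

**Last checks:**
- **Clip:** With the pliers away, the lugs sit about 3.5 px apart from above, against 5.2 px when loose. Their shadows have merged and they stayed closed. I judged this from pictures and force only; I could not read the joint value.
- **Pliers:** The depth image puts their tops at about 16–19 mm, which is level for their thickness, about where they first lay. The opened gripper has withdrawn.
- **Other tools:** The tape measure and screwdriver are at the same pixels in the top view. The side view gave too few yellow pixels to confirm the tape measure. I checked the masking tape roll only by eye, and it looks unmoved.

**What disagreed:**
- **Fingertips:** They looked about 13 mm higher relative to the TCP than the description implies, so I went down in small steps. The gripper met the bench or handles once, with about 17 N.
- **Click position:** It came about 1 mm of jaw travel earlier than I worked out from first contact. I put this down to not knowing exactly where contact began.

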